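Load the blender box and leave it airing on its stay

ROBOT

A 6-joint arm with a two-finger parallel gripper is mounted at the origin on the work surface. World frame = base frame: x ahead of the robot, y to its left, z up, the work surface at z = 0. Lengths are in m, angles in degrees, forces in N, time in s.
With the tool pointing down it reaches from about 0.4 to 0.825 m from the base axis. Payload 7 kg.
Tool frame: the origin (TCP) lies at the very end of the fingers, on their centre line; the grasp point (between the pads) lies 19 mm behind it; z points along the fingers, y is the line along which they close (so a half turn about z gives the same grasp; the last joint's range is limited). The gripper opens to 88 mm and grips with 3 to 60 N. Pads are 19 mm wide; open, the fingers measure 130 mm over their backs; the gripper's body (78 mm by 193 mm) begins 47 mm behind the grasp point.
Start: joints at [93.512, 20.546, 0.682, 0, -70.136, -16.507], TCP at [0.152, 0.658, 0.227] pointing down, gripper open.
Joint ranges: [-176.03, 176.03], [-82.01, 121.73], [-58.28, 71.71], [-173.87, 95.51], [-174.79, -0.11], [-173.66, 173.66]. Speed limits (degrees/s): [136.94, 136.94, 172.46, 180, 180, 180].

INTERFACE

Orientations are given as [roll, pitch, yaw] about the fixed x, y, z axes, in that order (R = Rz(yaw) Ry(pitch) Rx(roll)).
In Python, from plant import ctrl gives the robot as it stands.
- The arm moves only by the tool carry_out, never from a script. Its argument "deltas" is a list that holds one entry, the list of rows, each a list of 5 numbers: the shift along the tool's x, y, z scaled (see below), then the turn about the tool's z scaled (see below), then the opening, from -1 (shut) to 1 (fully open). A call has 1 to 5 rows; each row is the pose to reach, as a shift and turn from the pose commanded when the call began, along the tool's axes at that moment, turning the shorter way round; what a row does not reach only later rows make up. The controller multiplies each number of a shift by 20 cm and each number of a turn by 2 pi rad. A row lasts 1/10 s, in which the tool goes at most 50 mm and 8.59 degrees, less where a joint would pass 70% of its speed; a pose out of reach is approached as far as the arm can. A call with a number of a shift or a turn outside -1 to 1 is refused whole. A call with a gripper value outside its range is refused whole. The fingers move at their own pace and stop on an object; the grip force is fixed at half the most. Time passes only in rows, so rows that repeat a pose let the fingers close. It gives the time, the measured TCP pose, the force, the opening and the grip force at its end, in the units of the state.
- ctrl.get_obs(): the state, without advancing time (a new reading comes with each control period).
- ctrl.snapshot(name): name is "scene" or "top" or "wrist"; returns a dict with "color" (384x512x3 uint8, red, green, blue), "camera_matrix" (3x3 intrinsics, pixels), "k1" (the pictures are not rectified: a ray, as slopes to the right and down, at radius r is drawn at 1 + k1 r^2 times it, then the intrinsics apply), "R" (3x3) and "t" (3): a world point X has camera coordinates R X + t. Camera axes: x right, y down, z forward; pixel columns grow to the right and rows downward; lengths in m; the calibration is good to about 2 mm. A picture is of the moment at which its call begins. There is no depth.
- ctrl.close_job(): hands the job in; it is judged then, once.
Trained networks look in a picture, given as the dict that the camera call returned (one of the last four; its "shot" number tells which), for a name from the list of things; names that differ only in an ending like _2 or _b are one class to them, and where a whole thing is asked for, a point or a joint stands for the part that bears it (a point fixed in the world has none). Each returns a list of dicts, best first, with "p" (0 to 1); they miss things now and then, are a little off and sometimes report something else, mostly with a low value. They report only what shows in the picture. A call takes as long as a camera call.
- ctrl.search_frame(picture, name): "centre" ([column, row] in pixels, amid what is visible of it).
- ctrl.silhouettes(picture, name): "mask" (384x512 bool, what is visible of it) and "centre" ([column, row] in pixels, amid what is visible of it).
- ctrl.spot_point(picture, name): "centre" ([column, row] in pixels: a listed point, or the origin of a listed thing).
The state is a dict: "clock": time; "joint_pos": joint angles; "qvel": joint speeds; "tau": joint torques, N m; "tool_pos": TCP position; "orientation": TCP orientation; "force": force on the tool from outside, world axes, zero at the start; "moment": the same for the moment, N m; "opening": finger opening in m; "gripper_force": force on a finger pad.
Only numpy, scipy, OpenCV 4.12 (cv2) and the standard library are available. Lean on these libraries where they do the work, as an engineer would, in place of code of your own. Each camera call takes 0.05 s, during which the arm holds its last target. There are 200 camera calls.

TASK

Put the freshly washed blender parts away to air: with the table knife lever the plastic box's lid up off its spring clip, swing the lid right back past upright, and put every blender part that lies on the drying mat into the box. Then flip the box's stay up as far as it goes, lower the lid until it rests on the stay, and leave the knife lying flat on the mat. Do not push or tip the jug, the bowls or the creamer.

Things in the scene. Friction and masses are not known exactly. Their poses are not given: they have to be found in the camera images.
- caddy: White plastic box, fixed, 130 mm deep (x) by 220 mm wide (y), rim 80 mm up, inner floor 8 mm up, walls 5 mm. Origin: centre of its underside; x points from its front (towards the robot) to the hinge at the back. The lid overhangs it: 238 mm wide, its front edge 71 mm before the origin, its top 97 mm up when shut (raised panel 99 mm). Mid-front a steel spring clip, 24 mm wide, stands 17 mm out
- box_floor (a point): Centre of the box's inner floor (120 by 210 mm), axes as the box
- pry_notch (a point): Middle of the pry notch's sill: outer edge of the box's front wall (5 mm thick), top of the rim, axes as the box. The shut lid leaves a slot here 7 mm high and 40 mm wide (y); the lip above it runs from 6 mm before to 36 mm behind the wall's outer face. A blade put 33 to 38 mm in and tipped about the sill, handle down by about 0.3 rad, lifts the lid off the clip
- lid (a joint): Lid angle: 0 shut on the spring clip, grows as it opens, stop at 1.95 rad. 130 g, free hinge. The clip lets go once the front edge has risen 7 mm (about 9 N there); the lid then springs up and rests on the clip's nose at about 0.09 rad. Left past 1.65 rad it falls back to its stop and stays; below that it falls, shut or onto the raised stay, which holds it at about 0.6 rad
- lid_tab (a point): Centre of the lid's pull tab: a tongue 34 mm wide (y), 11 mm thick (z), 26 mm long (x) on the lid's front edge (that edge is 14 mm behind this point), 153 mm before and 60 mm left (+y) of lid_hinge. Shut, it is sunk between two ears of the box that rise to 93 mm; off the clip its sides can be pinched, and it turns between the fingers. Axes turn with the lid, as the box's when shut
- lid_hinge (a point): Middle of the lid's hinge axis (along the box's y), 68 mm behind the box's centre and 90 mm above the cupboard top; axes turn with the lid
- stay (a joint): Stay angle: 0 folded, lying on the top of the box's right wall (its -y side) under the shut lid, pointing to the back; grows as its end is raised up and over towards the front; stop at 1.78 rad, leaning 0.21 rad forward of upright, where it stays by itself. Light, slightly stiff
- stay_tip (a point): Free end of the stay, centre of its 10 mm round rubber foot. The stay is a dark steel bar 62 mm long from pivot to here, 10 mm wide (y), 8 mm high, lying 1 mm above the 5 mm wide wall top
- stay_pivot (a point): The stay's pivot, axis along the box's y; 5 mm in front of the box's centre in x, at y = -107.5 mm, 85 mm above the cupboard top
- mat: Grey drying mat, fixed, 300 mm (its x) by 320 mm (its y), 4 mm thick; origin at the centre of its underside
- knife: Table knife, 170 mm, lying flat: dark wooden handle 95 by 18 by 14 mm high along its -x, stiff steel blade 75 mm long, 18 mm wide, 3 mm thick along its +x at half the handle's height. Origin: underside of the handle at the point where the blade begins; z up. 70 g
- knife_tip (a point): End of the knife's blade, on its mid-plane (7 mm above the knife's underside, 75 mm ahead of its origin)
- filler_cap: Washed blender part, may be absent: white plastic filler cap standing on its 48 mm flange (8 mm high), body 42 mm in diameter, 40 mm high in all; origin at the centre of its underside
- blade_unit: Washed blender part, may be absent: black collar 48 mm in diameter and 24 mm high with a small steel spindle and blades (within 20 mm of the axis) up to 44 mm; origin at the centre of its underside
- mill_cup: Washed blender part, may be absent: grey plastic milling cup turned bottom up, 46 mm in diameter, 54 mm high; origin at the centre of its underside
- coupling: Washed blender part, may be absent: black drive coupling, 38 mm in diameter, 26 mm high; origin at the centre of its underside
- jug: Bystander: clear plastic jug, 112 mm in diameter, 170 mm high
- creamer: Bystander: white ceramic creamer, 68 mm in diameter, 85 mm high
- bowls: Bystander: two nested blue melamine bowls, 140 mm in diameter, 66 mm high
- blender_base: Bystander: black blender base, fixed, 176 mm in diameter, 182 mm high

How it is judged:
By the outcome, as a careful person would: the job done as asked, in the order asked, and still so for the second after the job is handed in, with the robot touching nothing.
Of filler_cap, blade_unit, mill_cup, coupling only 2 to 4 are there at a start; the rules pass over those that are not, and their reading is None.
At some moment in a run one of filler_cap, blade_unit, mill_cup, coupling may be knocked a few centimetres aside while the robot is not near it.
It also fails if it takes over 210 s, if anything falls off the work surface, if the arm or the gripper's body presses on something with over 40 N, if the wrist force passes 120 N, or if a joint passes its speed limit or range.

## Working session

There is one attempt and no reset: what is moved stays moved. The work goes in short steps, Python scripts to look and compute and a tool call to move; the robot and the scene stay as the last step left them, time stands still between calls to the robot, and variables do not carry over. Pictures are saved under pics/ and viewed, at most 14 in all, crops included, and the job is handed in when it is done.

Besides the shell and the picture viewer there is one more tool, called after "Emit:" by a JSON object that holds its "api" and its "payload". carry_out: Moves the arm, as the interface text tells. Its arguments: {"type":"object","properties":{"deltas":{"type":"array"}},"required":["deltas"]}

```bash
mkdir -p pics; ls; cat > h.py <<'E'
import numpy as np, cv2
from plant import ctrl
names=['caddy','box_floor','pry_notch','lid_tab','lid_hinge','stay_tip','stay_pivot','mat','knife','knife_tip','filler_cap','blade_unit','mill_cup','coupling','jug','creamer','bowls','blender_base']
def ray(p,uv):
    K=p['camera_matrix'];R=np.array(p['R']);t=np.array(p['t'])
    d=np.array([(uv[0]-K[0][2])/K[0][0],(uv[1]-K[1][2])/K[1][1]]);s=d.copy()
    for _ in range(20): s=d/(1+p['k1']*(s@s))
    return -R.T@t, R.T@np.array([s[0],s[1],1])
def onz(p,uv,z):
    c,d=ray(p,uv); return c+d*(z-c[2])/d[2]
def tri(obs):
    A=np.zeros((3,3));b=np.zeros(3)
    for p,uv in obs:
        c,d=ray(p,uv);d=d/np.linalg.norm(d);P=np.eye(3)-np.outer(d,d);A+=P;b+=P@c
    x=np.linalg.solve(A,b); 
    res=[np.linalg.norm((np.eye(3)-np.outer(d/np.linalg.norm(d),d/np.linalg.norm(d)))@(x-c)) for c,d in [ray(*o) for o in obs]]
    return x,max(res)
def proj(p,X):
    c=np.array(p['R'])@np.array(X)+np.array(p['t']);s=c[:2]/c[2];s=s*(1+p['k1']*(s@s));K=p['camera_matrix']
    return np.array([K[0][0]*s[0]+K[0][2],K[1][1]*s[1]+K[1][2]])
def snap(n,f=None):
    p=ctrl.snapshot(n)
    if f: cv2.imwrite('pics/'+f,cv2.cvtColor(p['color'],cv2.COLOR_RGB2BGR))
    return p
def st():
    o=ctrl.get_obs();print({k:np.round(o[k],4).tolist() for k in ['clock','joint_pos','tool_pos','orientation','force','opening','gripper_force']})
E
cat > a.py <<'E'
from h import *
np.set_printoptions(precision=4,suppress=True)
st()
s=snap('scene','s0.png');t=snap('top','t0.png')
for p in(s,t):print(-np.array(p['R']).T@p['t'])
for n in names:
    a=ctrl.spot_point(s,n);b=ctrl.spot_point(t,n)
    print(n,[(np.round(x['centre'],0).tolist(),round(x['p'],2)) for x in a[:2]],[(np.round(x['centre'],0).tolist(),round(x['p'],2)) for x in b[:2]], tri([(s,a[0]['centre']),(t,b[0]['centre'])]) if a and b else '', onz(t,b[0]['centre'],0.004) if b else '')
E
python3 a.py
```

```text
pics
{'clock': 0.0, 'joint_pos': [93.5124, 20.591, 0.6342, -0.0192, -70.1346, -16.5059], 'tool_pos': [0.1517, 0.6572, 0.2256], 'orientation': [179.9072, -0.0086, -13.0], 'force': [0.3971, 0.9672, -0.0242], 'opening': 0.088, 'gripper_force': 0.0}
[ 1.3504 -0.517   0.9571]
[ 0.2603 -0.0239  1.571 ]
caddy [([302.0, 182.0], 0.94), ([128.0, 263.0], 0.7)] [([204.0, 199.0], 0.79)] (array([ 0.5669,  0.1635, -0.0045]), np.float64(0.0012828769756969944)) [0.5645 0.1614 0.004 ]
box_floor [([94.0, 289.0], 0.58)] [([297.0, 152.0], 0.27)] (array([ 0.7151, -0.3451,  0.1141]), np.float64(0.17997763116079898)) [ 0.7606 -0.1755  0.004 ]
pry_notch [] [([223.0, 208.0], 0.56), ([328.0, 190.0], 0.46)]  [0.5359 0.0911 0.004 ]
lid_tab [([292.0, 143.0], 0.87)] [([189.0, 220.0], 0.64)] (array([0.4724, 0.1963, 0.0756]), np.float64(0.004855858683031888)) [0.4852 0.2114 0.004 ]
lid_hinge [([317.0, 172.0], 0.81)] [([197.0, 178.0], 0.65), ([321.0, 210.0], 0.63)] (array([0.6238, 0.1785, 0.0771]), np.float64(0.0051848908858468335)) [0.6447 0.1931 0.004 ]
stay_tip [([379.0, 160.0], 0.63)] []  
stay_pivot [([270.0, 16
[... 953 characters left out ...]
3399519266040652)) [ 0.4724 -0.2706  0.004 ]
coupling [] []  
jug [([340.0, 136.0], 0.96), ([301.0, 183.0], 0.68)] [([130.0, 227.0], 0.78)] (array([ 0.4501,  0.4252, -0.0057]), np.float64(0.0004961077511502582)) [0.4492 0.4229 0.004 ]
creamer [([244.0, 271.0], 0.94)] [([295.0, 152.0], 0.69)] (array([ 0.7606, -0.1684,  0.0003]), np.float64(7.245523373575659e-05)) [ 0.7594 -0.168   0.004 ]
bowls [([94.0, 285.0], 0.83)] [([395.0, 197.0], 0.83)] (array([ 0.6021, -0.5281,  0.0209]), np.float64(0.009404359319718522)) [ 0.6035 -0.5431  0.004 ]
blender_base [([378.0, 159.0], 0.91)] [([126.0, 184.0], 0.56)] (array([ 0.6126,  0.4589, -0.0111]), np.float64(0.0009100896232092343)) [0.6098 0.4551 0.004 ]
```

```bash
python3 -c "
import cv2,numpy as np
s=cv2.imread('pics/s0.png');t=cv2.imread('pics/t0.png')
cv2.imwrite('pics/sb.png',cv2.resize(s[100:330,60:410],(800,526),interpolation=cv2.INTER_CUBIC))
cv2.imwrite('pics/tb.png',cv2.resize(t[130:280,90:440],(800,343),interpolation=cv2.INTER_CUBIC))
"
```

```text
(no output)
```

View pics/sb.png

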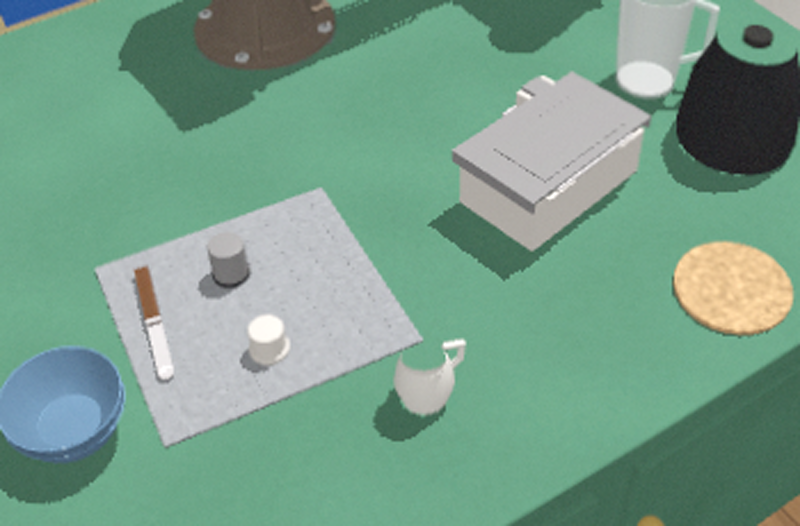

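View pics/tb.png

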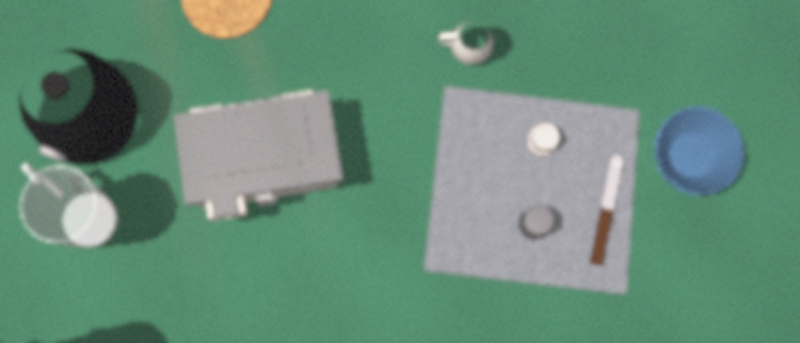

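```bash
cat >> h.py <<'E'
def Rt(o=None):
    from scipy.spatial.transform import Rotation as Ro
    o=o or ctrl.get_obs(); return Ro.from_euler('xyz',o['orientation'],degrees=True).as_matrix(),np.array(o['tool_pos'])
def go(target,yaw=None):
    R,p=Rt();d=R.T@(np.array(target)-p)/0.2
    y=ctrl.get_obs()['orientation'][2];tw=0 if yaw is None else -((yaw-y+180)%360-180)/360
    print('go',np.round(d,3).tolist(),'turn',round(tw,4),'rows>=',round(max(np.linalg.norm(d)*4,abs(tw)*360/8.59),1))
E
cat > b.py <<'E'
from h import *
np.set_printoptions(precision=4,suppress=True)
w=snap('wrist');R,p=Rt()
c=-np.array(w['R']).T@w['t'];print('cam in tool',R.T@(c-p),'view dir',R.T@np.array(w['R'])[2],'right',R.T@np.array(w['R'])[0],w['camera_matrix'][0][0],w['k1'])
s=snap('scene');t=snap('top')
for n in ['caddy','lid_tab','lid_hinge','pry_notch','knife','knife_tip','coupling','blade_unit','mill_cup','filler_cap']:
  for im,nm in((s,'s'),(t,'t')):
    m=ctrl.silhouettes(im,n)
    for k in m[:2]: print(n,nm,round(k['p'],2),np.round(k['centre']),int(k['mask'].sum()))
for uv in [(185,204),(343,180),(330,92),(176,115),(265,197),(225,208)]: print(uv,onz(t,(uv[0]/2.2857+90,uv[1]/2.2857+130),.093))
for uv in [(597,263),(617,157),(606,210)]: print(uv,onz(t,(uv[0]/2.2857+90,uv[1]/2.2857+130),.012))
go([0.42,0.10,0.33],8.6)
E
python3 b.py
```

```text
cam in tool [ 0.0698 -0.0003 -0.1586] view dir [-0.2582 -0.0002  0.9661] right [-0.0003  1.      0.0002] 343.35838707942185 -0.02367161567553581
caddy s 0.76 [300. 168.] 4192
caddy t 0.61 [320. 210.] 6425
caddy t 0.6 [200. 196.] 3043
lid_tab s 0.95 [300. 162.] 2808
lid_tab t 0.69 [204. 194.] 2884
lid_hinge s 0.59 [300. 161.] 2764
lid_hinge t 0.21 [329. 190.] 141
pry_notch s 0.78 [300. 170.] 4249
pry_notch s 0.47 [298. 165.] 2686
pry_notch t 0.74 [202. 196.] 3026
knife s 0.9 [128. 241.] 326
knife t 0.6 [356. 224.] 215
knife t 0.5 [204. 194.] 3111
knife_tip s 0.63 [125. 242.] 308
knife_tip t 0.73 [355. 223.] 272
knife_tip t 0.45 [400. 196.] 1184
coupling t 0.18 [325. 225.] 181
blade_unit t 0.4 [202. 197.] 2937
mill_cup s 0.86 [158. 215.] 350
mill_cup s 0.54 [300. 170.] 4160
mill_cup t 0.63 [204. 194.] 2859
mill_cup t 0.44 [357. 225.] 252
filler_cap s 0.69 [177. 251.] 282
filler_cap t 0.6 [330. 193.] 143
(185, 204) [0.4717 0.2596 0.093 ]
(343, 180) [0.5193 0.0248 0.093 ]
(330, 92) [0.6549 0.0517 0.093 ]
(176, 115) [0.6079 0.2853 0.093 ]
(265, 197) [0.4881 0.1401 0.093 ]
(225, 208) [0.4686 0.199  0.093 ]
(597, 263) [ 0.4192 -0.3771  0.012 ]
(617, 157) [ 0.5904 -0.4098  0.012 ]
(606, 210) [ 0.5038 -0.3915  0.012 ]
go [1.934, 2.415, -0.517] turn -0.06 rows>= 12.5
```

Emit:
{"api": "carry_out", "payload": {"deltas": [[[0.7,0.75,-0.157,0,1],[0.7,0.75,-0.157,0,1],[0.7,0.75,-0.157,0,1],[0.7,0.75,-0.157,0,1],[0.7,0.75,-0.157,0,1]]]}}

```text
clock: 3.55
tool_pos: [0.2563, 0.4766, 0.2599]
orientation: [-179.9, -0.0, -13.1]
force: [-0.9, 0.5, 0.8]
opening: 0.0877
gripper_force: 0.0
```

Emit:
{"api": "carry_out", "payload": {"deltas": [[[0.7,0.75,-0.157,0,1],[0.7,0.75,-0.157,0,1],[0.7,0.75,-0.157,0,1],[0.7,0.75,-0.157,0,1],[0.7,0.75,-0.157,0,1]]]}}

```text
clock: 4.05
tool_pos: [0.3587, 0.2994, 0.2909]
orientation: [-179.9, -0.1, -13.2]
force: [0.2, 0.1, 1.0]
opening: 0.0877
gripper_force: 0.0
```

Emit:
{"api": "carry_out", "payload": {"deltas": [[[0.7,0.75,-0.157,0,1],[0.7,0.75,-0.157,0,1],[0.7,0.75,-0.157,0,1],[0.7,0.75,-0.157,0,1],[0.7,0.75,-0.157,0,1]]]}}

```text
clock: 4.55
tool_pos: [0.4618, 0.1217, 0.3216]
orientation: [-180.0, -0.1, -13.2]
force: [0.2, -0.5, -0.5]
opening: 0.0876
gripper_force: 0.0
```

Emit:
{"api": "carry_out", "payload": {"deltas": [[[0,0,0,0.108,1],[0,0,0,0.108,1],[0,0,0,0.108,1],[0,0,0,0.108,1],[0,0,0,0.108,1]]]}}

```text
clock: 5.05
tool_pos: [0.4598, 0.1257, 0.3205]
orientation: [180.0, 0.0, -52.2]
force: [-0.3, -0.1, 0.1]
opening: 0.088
gripper_force: 0.0
```

Emit:
{"api": "carry_out", "payload": {"deltas": [[[0,0,0,0.108,1],[0,0,0,0.108,1],[0,0,0,0.108,1],[0,0,0,0.108,1],[0,0,0,0.108,1]]]}}

```text
clock: 5.55
tool_pos: [0.4598, 0.1257, 0.3206]
orientation: [180.0, 0.0, -91.0]
force: [0.9, 0.0, -0.5]
opening: 0.0876
gripper_force: 0.0
```

Emit:
{"api": "carry_out", "payload": {"deltas": [[[0,0,0,0.108,1],[0,0,0,0.108,1],[0,0,0,0.108,1],[0,0,0,0.108,1],[0,0,0,0.108,1]]]}}

```text
clock: 6.05
tool_pos: [0.4597, 0.1257, 0.3205]
orientation: [180.0, -0.0, -129.9]
force: [0.3, -0.5, 0.5]
opening: 0.0878
gripper_force: 0.0
```

Emit:
{"api": "carry_out", "payload": {"deltas": [[[0,0,0,0.108,1],[0,0,0,0.108,1],[0,0,0,0.108,1],[0,0,0,0.108,1],[0,0,0,0.108,1]]]}}

```text
clock: 6.55
tool_pos: [0.4597, 0.1257, 0.3205]
orientation: [180.0, -0.0, -168.8]
force: [0.5, 0.4, -0.0]
opening: 0.0877
gripper_force: 0.0
```

```bash
cat > c.py <<'E'
from h import *
np.set_printoptions(precision=4,suppress=True)
w=snap('wrist','w1.png')
im=cv2.imread('pics/w1.png');cv2.imwrite('pics/w1b.png',cv2.resize(im,(800,600),interpolation=cv2.INTER_CUBIC))
for n,z in [('caddy',0),('pry_notch',.08),('lid_tab',.09),('lid_hinge',.09),('stay_pivot',.085),('stay_tip',.085)]:
    print(n,[(np.round(a['centre'],1).tolist(),round(a['p'],2),onz(w,a['centre'],z)) for a in ctrl.spot_point(w,n)[:2]])
E
python3 c.py
```

```text
caddy [([270.1, 224.4], 0.67, array([0.5649, 0.1657, 0.    ]))]
pry_notch [([213.4, 199.6], 0.91, array([0.5181, 0.0829, 0.08  ]))]
lid_tab []
lid_hinge [([269.8, 297.6], 0.7, array([0.6303, 0.1756, 0.09  ]))]
stay_pivot []
stay_tip []
```

View pics/w1b.png

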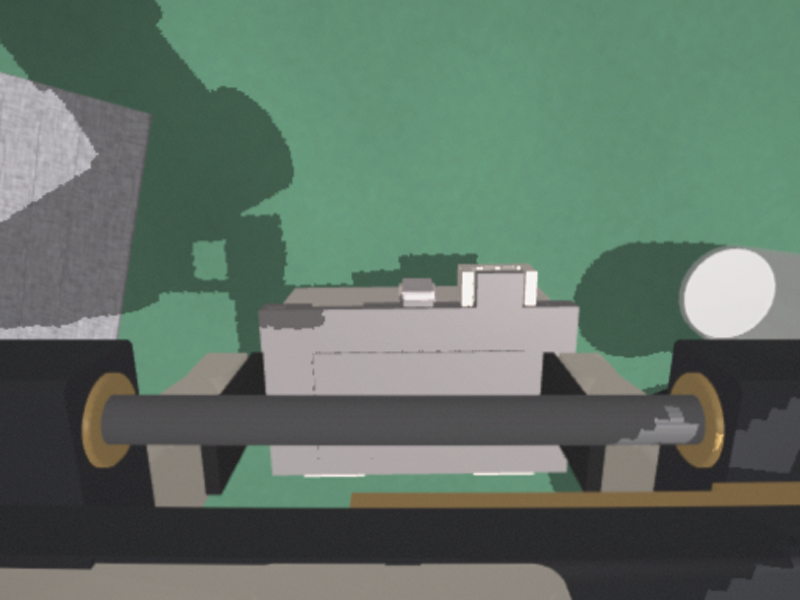

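```bash
cat > d.py <<'E'
from h import *
np.set_printoptions(precision=4,suppress=True)
w=snap('wrist')
px=lambda u,v:onz(w,(u/1.5625,v/1.5625),.095)
A,B,C,D=px(260,306),px(578,303),px(272,474),px(567,471)
print(A,B,C,D)
y=(B-A)[:2]+(D-C)[:2];yaw=np.arctan2(-y[0],y[1]);print('yaw',np.degrees(yaw),np.linalg.norm(B-A),np.linalg.norm(D-C),np.linalg.norm(A-C))
ex=np.array([np.cos(yaw),np.sin(yaw)]);ey=np.array([-ex[1],ex[0]])
o=(A+B)[:2]/2+ex*.071;print('origin',o)
for n,z in [('pry_notch',.08),('lid_hinge',.09),('lid_tab',.09)]:
    for a in ctrl.spot_point(w,n)[:2]:
        q=onz(w,a['centre'],z)[:2]-o;print(n,a['p'],q@ex,q@ey)
for u,v,z in [(417,292,.085),(476,275,.093),(522,275,.093),(500,272,.09)]:
    q=onz(w,(u/1.5625,v/1.5625),z)[:2]-o;print(u,q@ex,q@ey)
t=snap('top')
for a in ctrl.spot_point(t,'knife_tip')[:1]+ctrl.spot_point(t,'knife')[:1]: print(a['p'],onz(t,a['centre'],.011))
E
python3 d.py
```

```text
[0.5204 0.0292 0.095 ] [0.4706 0.2609 0.095 ] [0.66   0.0575 0.095 ] [0.6092 0.2927 0.095 ]
yaw 12.160348827708182 0.23702531283034436 0.24063407785625623 0.1424608210848402
origin [0.5649 0.16  ]
pry_notch 0.59 -0.06178433883960303 -0.06387915960216298
lid_hinge 0.58 0.06873246010493637 0.0026077753470891973
417 -0.07806899255312469 -0.0011959926594797346
476 -0.0925933159562887 0.04213724561192726
522 -0.0922543346488408 0.07611083331663791
500 -0.09402515353439547 0.060323258627183754
0.71 [ 0.5992 -0.4007  0.011 ]
0.65 [ 0.51   -0.3909  0.011 ]
```

```bash
python3 -c "
from h import *
go([0.45,-0.38,0.2],169.1)"
```

```text
go [0.551, -2.463, 0.604] turn 0.0622 rows>= 10.4
```

Emit:
{"api": "carry_out", "payload": {"deltas": [[[0.19,-0.83,0.2,0,1],[0.19,-0.83,0.2,0,1],[0.19,-0.83,0.2,0,1],[0.19,-0.83,0.2,0,1],[0.19,-0.83,0.2,0,1]]]}}

```text
clock: 7.75
tool_pos: [0.4547, -0.0481, 0.2799]
orientation: [-180.0, -0.1, -168.7]
force: [-0.2, -0.3, 0.2]
opening: 0.0879
gripper_force: 0.0
```

Emit:
{"api": "carry_out", "payload": {"deltas": [[[0.19,-0.83,0.2,0,1],[0.19,-0.83,0.2,0,1],[0.19,-0.83,0.2,0,1],[0.19,-0.83,0.2,0,1],[0.19,-0.83,0.2,0,1]]]}}

```text
clock: 8.25
tool_pos: [0.451, -0.2177, 0.2396]
orientation: [180.0, -0.1, -168.7]
force: [-0.5, 0.3, 0.3]
opening: 0.0879
gripper_force: 0.0
```

Emit:
{"api": "carry_out", "payload": {"deltas": [[[0.18,-0.81,0.2,0.062,1],[0.18,-0.81,0.2,0.062,1],[0.18,-0.81,0.2,0.062,1],[0.18,-0.81,0.2,0.062,1],[0.18,-0.81,0.2,0.062,1]]]}}

```text
clock: 8.75
tool_pos: [0.4484, -0.383, 0.1993]
orientation: [180.0, -0.1, 169.0]
force: [0.7, 0.6, 0.1]
opening: 0.0878
gripper_force: 0.0
```

```bash
cat > e.py <<'E'
from h import *
np.set_printoptions(precision=4,suppress=True)
st()
w=snap('wrist','w2.png')
im=cv2.imread('pics/w2.png');cv2.imwrite('pics/w2b.png',cv2.resize(im,(800,600),interpolation=cv2.INTER_CUBIC))
for n,z in [('knife',.011),('knife_tip',.011),('mill_cup',.004),('filler_cap',.004),('coupling',.004),('blade_unit',.004)]:
    print(n,[(np.round(a['centre'],1).tolist(),round(a['p'],2),onz(w,a['centre'],z)) for a in ctrl.spot_point(w,n)[:2]])
for m in ctrl.silhouettes(w,'knife')[:1]:
    v,u=np.nonzero(m['mask']);P=np.array([onz(w,(a,b),.012)[:2] for a,b in zip(u,v)]);c=P.mean(0);e=np.linalg.eigh(np.cov(P.T))[1][:,1]
    e*=np.sign(e[0]);print('mask',m['p'],c,np.degrees(np.arctan2(e[1],e[0])),((P-c)@e).min(),((P-c)@e).max())
E
python3 e.py
```

```text
{'clock': 8.75, 'joint_pos': [-21.5222, 13.7559, -12.5968, 0.006, -63.771, -79.4537], 'tool_pos': [0.4484, -0.383, 0.1993], 'orientation': [179.9826, -0.1226, 169.0268], 'force': [0.6569, 0.6449, 0.1489], 'opening': 0.0878, 'gripper_force': 0.0}
knife [([262.0, 227.1], 0.77, array([ 0.5122, -0.3902,  0.011 ]))]
knife_tip [([262.7, 288.7], 0.8, array([ 0.5854, -0.4033,  0.011 ]))]
mill_cup [([363.9, 176.7], 0.85, array([ 0.4797, -0.2741,  0.004 ]))]
filler_cap [([362.5, 289.0], 0.55, array([ 0.6122, -0.2905,  0.004 ]))]
coupling []
blade_unit []
mask 0.69 [ 0.4863 -0.3863] -11.462693219790077 -0.0702943894065117 0.11051197178917212
```

View pics/w2b.png

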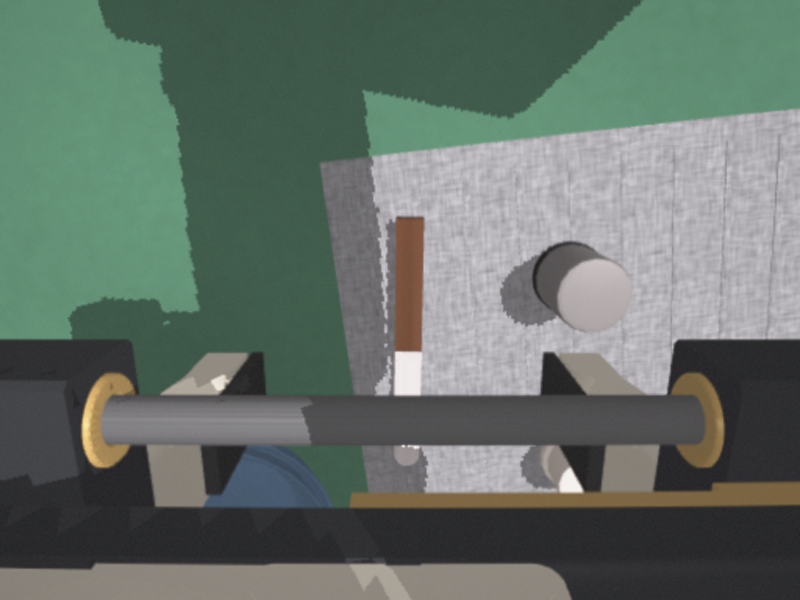

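```bash
python3 -c "
from h import *
go([0.4826,-0.3845,0.03],168.8); go([0.4826,-0.3845,0.0075],168.8)"
```

```text
go [-0.168, 0.013, 0.857] turn 0.0012 rows>= 3.5
go [-0.167, 0.013, 0.97] turn 0.0012 rows>= 3.9
```

Emit:
{"api": "carry_out", "payload": {"deltas": [[[-0.168,0.013,0.4,0,1],[-0.168,0.013,0.7,0,1],[-0.168,0.013,0.9,0,1],[-0.167,0.013,0.965,0,1],[-0.167,0.013,0.965,0,1]]]}}

```text
clock: 9.65
tool_pos: [0.4826, -0.385, 0.0061]
orientation: [-180.0, -0.1, 169.3]
force: [-0.1, 0.7, 0.3]
opening: 0.0873
gripper_force: 0.0
```

```bash
python3 -c "
from h import *
st(); go([0.4826,-0.3845,0.0075],168.8)"
```

```text
{'clock': 9.65, 'joint_pos': [-20.4522, 27.7297, -20.7995, 0.0744, -41.5378, -80.299], 'tool_pos': [0.4826, -0.385, 0.0061], 'orientation': [-179.9627, -0.0744, 169.3045], 'force': [-0.0559, 0.7114, 0.338], 'opening': 0.0873, 'gripper_force': 0.0}
go [0.0, 0.003, -0.007] turn 0.0014 rows>= 0.1
```

Close, then lift slightly.

Emit:
{"api": "carry_out", "payload": {"deltas": [[[0,0.003,-0.003,0,-1],[0,0.003,-0.003,0,-1],[0,0.003,-0.003,0,-1],[0,0.003,-0.003,0,-1],[0,0.003,-0.003,0,-1]]]}}

```text
clock: 10.15
tool_pos: [0.482, -0.3848, 0.0087]
orientation: [-180.0, 0.0, 169.2]
force: [0.9, 0.4, 0.3]
opening: 0.053
gripper_force: 0.0
```

Emit:
{"api": "carry_out", "payload": {"deltas": [[[0,0,0,0,-1],[0,0,0,0,-1],[0,0,0,0,-1],[0,0,-0.1,0,-1],[0,0,-0.2,0,-1]]]}}

```text
clock: 10.65
tool_pos: [0.4813, -0.3846, 0.0481]
orientation: [180.0, -0.1, 169.2]
force: [0.7, -0.6, 0.2]
opening: 0.0131
gripper_force: 0.0
```

Emit:
{"api": "carry_out", "payload": {"deltas": [[[0,0,-0.25,0,-1],[0,0,-0.5,0,-1],[0,0,-0.67,0,-1],[0,0,-0.67,0,-1],[0,0,-0.67,0,-1]]]}}

```text
clock: 11.15
tool_pos: [0.4822, -0.3848, 0.1835]
orientation: [-180.0, 0.1, 169.2]
force: [0.1, -0.0, -0.8]
opening: 0.0009
gripper_force: 0.0
```

```bash
cat > box.py <<'E'
from h import *
yaw=np.radians(12.1);EX=np.array([np.cos(yaw),np.sin(yaw),0]);EY=np.array([-EX[1],EX[0],0]);O=np.array([.5649,.160,0])
W=lambda x,y,z:O+EX*x+EY*y+np.array([0,0,z])
B=lambda p:[(p-O)@EX,(p-O)@EY,p[2]]
np.set_printoptions(precision=4,suppress=True)
E
python3 -c "
from box import *
st(); w=snap('wrist','w3.png')
R,p=Rt()
for n in ['knife','knife_tip']:
  for a in ctrl.spot_point(w,n)[:1]: print(n,a['p'],a['centre'],R.T@(onz(w,a['centre'],p[2]+.003)-p))
T=W(-.18,-.062,.14);print(T);go(T,-167.9)
"
```

```text
{'clock': 11.15, 'joint_pos': [-20.4882, 16.7927, -10.5806, -0.0188, -62.4921, -80.3495], 'tool_pos': [0.4822, -0.3848, 0.1835], 'orientation': [-179.9939, 0.1355, 169.1536], 'force': [0.1486, -0.0027, -0.7953], 'opening': 0.0009, 'gripper_force': 0.0}
knife 0.69 [254.8, 197.5] [ 0.0228 -0.0012 -0.003 ]
[0.4019 0.0616 0.14  ]
go [0.808, 2.116, 0.208] turn -0.0637 rows>= 9.1
```

View pics/w3.png

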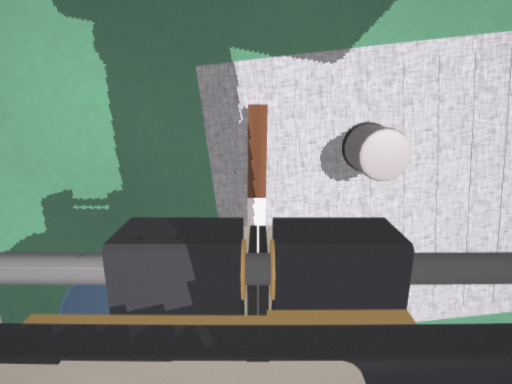

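Emit:
{"api": "carry_out", "payload": {"deltas": [[[0,0,0.2,0,0],[0,0,0.4,0,0],[0,0,0.5,0,0],[0,0,0.6,0,0],[0,0,0.6,0,0]]]}}

```text
clock: 11.8
tool_pos: [0.4792, -0.3835, 0.0581]
orientation: [179.9, -0.4, 169.1]
force: [-0.5, 0.8, -0.3]
opening: 0.0348
gripper_force: 0.0
```

Emit:
{"api": "carry_out", "payload": {"deltas": [[[0,0,0,0,0],[0,0,0.1,0,0],[0,0,0.2,0,0],[0,0,0.279,0,0],[0,0,0.279,0,0]]]}}

```text
clock: 12.3
tool_pos: [0.4812, -0.3845, 0.0057]
orientation: [180.0, -0.1, 169.2]
force: [-0.8, 0.1, 0.0]
opening: 0.044
gripper_force: 0.0
```

Emit:
{"api": "carry_out", "payload": {"deltas": [[[0,0,0,0,-1],[0,0,0,0,-1],[0,0,0,0,-1],[0,0,0,0,-1],[0,0,0,0,-1]]]}}

```text
clock: 12.8
tool_pos: [0.4824, -0.385, 0.0075]
orientation: [-180.0, 0.1, 169.2]
force: [-1.3, 1.8, 6.1]
opening: 0.0177
gripper_force: 30.0
```

Emit:
{"api": "carry_out", "payload": {"deltas": [[[0,0,0,0,-1],[0,0,0,0,-1],[0,0,0,0,-1],[0,0,0,0,-1],[0,0,0,0,-1]]]}}

```text
clock: 13.3
tool_pos: [0.4824, -0.385, 0.0075]
orientation: [-180.0, 0.1, 169.2]
force: [-1.1, 1.4, 7.0]
opening: 0.0178
gripper_force: 30.0
```

Emit:
{"api": "carry_out", "payload": {"deltas": [[[0,0,-0.1,0,-1],[0,0,-0.3,0,-1],[0,0,-0.5,0,-1],[0,0,-0.7,0,-1],[0,0,-0.7,0,-1]]]}}

```text
clock: 13.8
tool_pos: [0.4848, -0.3865, 0.153]
orientation: [-179.8, 0.5, 169.2]
force: [-0.2, -1.6, -1.0]
opening: 0.0177
gripper_force: 30.0
```

```bash
python3 -c "
from box import *
st(); w=snap('wrist','w4.png')
R,p=Rt()
for n in ['knife','knife_tip']:
  for a in ctrl.spot_point(w,n)[:1]: print(n,a['p'],a['centre'],R.T@(onz(w,a['centre'],p[2]+.003)-p))
T=W(-.18,-.062,.15);print(T);go(T,-167.9)
"
```

```text
{'clock': 13.8, 'joint_pos': [-20.4861, 18.2562, -12.8345, 0.1091, -58.3451, -80.3493], 'tool_pos': [0.4848, -0.3865, 0.153], 'orientation': [-179.8133, 0.5406, 169.2223], 'force': [-0.1846, -1.6256, -0.9952], 'opening': 0.0177, 'gripper_force': 29.9834}
knife 0.74 [258.3, 291.4] [-0.0296 -0.     -0.0028]
[0.4019 0.0616 0.15  ]
go [0.811, 2.115, -0.018] turn -0.0638 rows>= 9.1
```

View pics/w4.png

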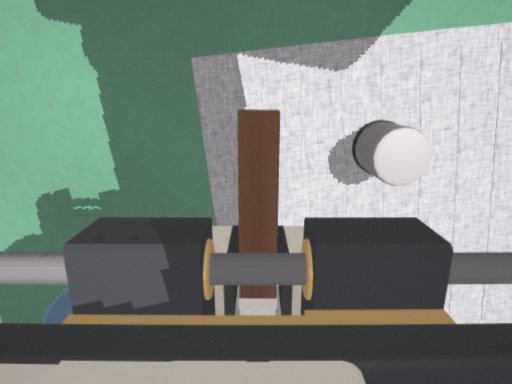

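Emit:
{"api": "carry_out", "payload": {"deltas": [[[0.4,1.06,-0.02,0,-1],[0.4,1.06,-0.02,0,-1],[0.4,1.06,-0.02,0,-1],[0.4,1.06,-0.02,0,-1],[0.4,1.06,-0.02,0,-1]]]}}

```text
out of range
```

Emit:
{"api": "carry_out", "payload": {"deltas": [[[0.41,1.05,0,-0.0638,-1],[0.41,1.05,0,-0.0638,-1],[0.41,1.05,0,-0.0638,-1],[0.41,1.05,0,-0.0638,-1],[0.41,1.05,0,-0.0638,-1]]]}}

```text
out of range
```

Emit:
{"api": "carry_out", "payload": {"deltas": [[[0,0,0,0,-1],[0,0,0,0,-1]]]}}

```text
clock: 14.15
tool_pos: [0.4812, -0.3844, 0.1451]
orientation: [180.0, -0.1, 169.2]
force: [0.7, 0.1, -1.0]
opening: 0.0175
gripper_force: 30.0
```

```bash
cat > f.py <<'E'
from box import *
st(); w=snap('wrist','w5.png')
R,p=Rt();print('TCP in box',B(p),'tip',B(p+R@[-.105,0,-.0035]))
for n in ['knife','knife_tip']:
  for a in ctrl.spot_point(w,n)[:1]: print(n,a['p'],a['centre'],R.T@(onz(w,a['centre'],p[2]+.003)-p))
for a in ctrl.spot_point(w,'pry_notch')[:1]: print('notch',a['p'],B(onz(w,a['centre'],.08)))
s=snap('scene');t=snap('top')
for n in ['knife_tip','knife']:
  a=ctrl.spot_point(s,n);b=ctrl.spot_point(t,n)
  if a and b: x,r=tri([(s,a[0]['centre']),(t,b[0]['centre'])]);print(n,a[0]['p'],b[0]['p'],x,r,B(x),'tool',R.T@(x-p))
print('expected tip px',proj(s,p+R@[-.105,0,-.0035]),proj(t,p+R@[-.105,0,-.0035]))
E
python3 f.py
```

```text
{'clock': 14.15, 'joint_pos': [-20.4845, 18.7092, -13.2594, -0.0108, -58.1785, -80.3486], 'tool_pos': [0.4812, -0.3844, 0.1451], 'orientation': [179.9663, -0.1434, 169.1611], 'force': [0.7344, 0.0943, -1.0125], 'opening': 0.0175, 'gripper_force': 29.9833}
TCP in box [np.float64(-0.19585773172472978), np.float64(-0.5149102662913736), np.float64(0.14523775042477988)] tip [np.float64(-0.09915299229158107), np.float64(-0.5558341821659637), np.float64(0.1485052388572446)]
knife 0.59 [255.9, 294.0] [-0.0271 -0.0005 -0.0031]
expected tip px [122.0115 227.6043] [368.1359 192.3703]
```

View pics/w5.png

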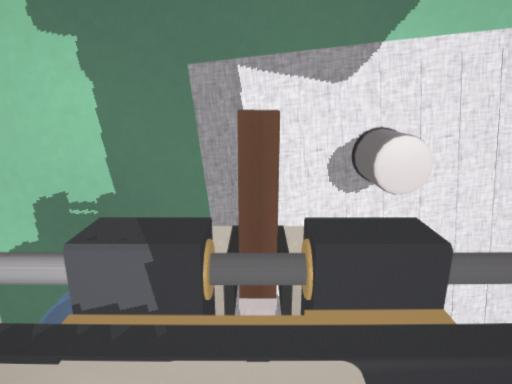

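Emit:
{"api": "carry_out", "payload": {"deltas": [[[0.27,0.7,-0.02,0,-1],[0.27,0.7,-0.02,0,-1],[0.27,0.7,-0.02,0,-1],[0.27,0.7,-0.02,0,-1],[0.27,0.7,-0.02,0,-1]]]}}

```text
clock: 15.15
tool_pos: [0.4556, -0.236, 0.1514]
orientation: [180.0, 0.1, 169.3]
force: [-0.0, 0.2, -0.3]
opening: 0.0175
gripper_force: 30.0
```

Emit:
{"api": "carry_out", "payload": {"deltas": [[[0.27,0.7,0,0,-1],[0.27,0.7,0,0,-1],[0.27,0.7,0,0,-1],[0.27,0.7,0,0,-1],[0.27,0.7,0,0,-1]]]}}

```text
clock: 15.65
tool_pos: [0.4291, -0.0888, 0.1509]
orientation: [180.0, 0.1, 169.3]
force: [0.2, 0.2, -0.3]
opening: 0.0173
gripper_force: 30.0
```

Emit:
{"api": "carry_out", "payload": {"deltas": [[[0.25,0.7,0,-0.0638,-1],[0.25,0.7,0,-0.0638,-1],[0.25,0.7,0,-0.0638,-1],[0.25,0.7,0,-0.0638,-1],[0.25,0.7,0,-0.0638,-1]]]}}

```text
clock: 16.15
tool_pos: [0.4063, 0.0574, 0.1506]
orientation: [-180.0, -0.0, -167.9]
force: [-0.1, 0.1, -0.8]
opening: 0.0176
gripper_force: 30.0
```

Emit:
{"api": "carry_out", "payload": {"deltas": [[[0,0,0,0,-1],[0,0,0,0,-1]]]}}

```text
clock: 16.35
tool_pos: [0.4059, 0.0557, 0.1503]
orientation: [-180.0, -0.0, -168.1]
force: [0.3, -0.4, -0.5]
opening: 0.0175
gripper_force: 30.0
```

```bash
python3 f.py; python3 -c "
from box import *
go(W(-.178,-.062,.0795),-167.9);go(W(-.178,-.062,.15),-167.9)"
```

```text
{'clock': 16.35, 'joint_pos': [35.7346, -1.2565, -37.1622, 0.0054, -54.1371, -113.818], 'tool_pos': [0.4059, 0.0557, 0.1503], 'orientation': [-179.9787, -0.0374, -168.0803], 'force': [0.2973, -0.3597, -0.4639], 'opening': 0.0175, 'gripper_force': 29.9832}
TCP in box [np.float64(-0.17731682404531712), np.float64(-0.06848411522072692), np.float64(0.15039037907062627)] tip [np.float64(-0.07231535466664757), np.float64(-0.06878831797475049), np.float64(0.15383260059237047)]
knife 0.79 [256.6, 294.5] [-0.0278 -0.0005 -0.003 ]
knife_tip 0.49 0.7 [0.4593 0.1577 0.0934] 0.041378178158541314 [np.float64(-0.10371948477302133), np.float64(0.01984249194910132), np.float64(0.09337112699514438)] tool [-0.0734  0.0886  0.057 ]
expected tip px [269.1308 141.777 ] [223.4378 208.003 ]
go [0.004, 0.025, 0.355] turn 0.0001 rows>= 1.4
go [0.004, 0.025, 0.003] turn 0.0001 rows>= 0.1
```

Emit:
{"api": "carry_out", "payload": {"deltas": [[[0.004,0.024,0.1,0,-1],[0.004,0.024,0.2,0,-1],[0.004,0.024,0.3,0,-1],[0.004,0.024,0.352,0,-1],[0.004,0.024,0.352,0,-1]]]}}

```text
clock: 17.35
tool_pos: [0.4029, 0.0615, 0.079]
orientation: [-179.9, -0.2, -167.9]
force: [-0.3, -1.3, -0.9]
opening: 0.018
gripper_force: 30.0
```

Emit:
{"api": "carry_out", "payload": {"deltas": [[[0,0,0,0,-1],[0,0,0,0,-1]]]}}

```text
clock: 17.55
tool_pos: [0.4044, 0.0623, 0.0809]
orientation: [180.0, 0.1, -167.8]
force: [-1.5, 0.4, -0.6]
opening: 0.0178
gripper_force: 30.0
```

```bash
cat > g.py <<'E'
from box import *
st();R,p=Rt();print('TCP in box',np.round(B(p),4),'tip',np.round(B(p+R@[-.103,0,-.0035]),4))
E
python3 g.py; python3 -c "
from box import *
s=snap('scene','s5.png');im=cv2.imread('pics/s5.png')
cv2.imwrite('pics/s5b.png',cv2.resize(im[110:200,220:350],(780,540),interpolation=cv2.INTER_CUBIC))
R,p=Rt()
for q in [-.103,-.028,.067]: print((proj(s,p+R@[q,0,-.0035])-[220,110])*6)"
```

```text
{'clock': 17.55, 'joint_pos': [36.7306, 4.3336, -42.7991, 0.0145, -42.7938, -114.5886], 'tool_pos': [0.4044, 0.0623, 0.0809], 'orientation': [179.9784, 0.0709, -167.8473], 'force': [-1.5033, 0.3596, -0.6005], 'opening': 0.0178, 'gripper_force': 29.9833}
TCP in box [-0.1774 -0.0618  0.0809] tip [-0.0744 -0.0617  0.0845]
[298.6116 291.8203]
[193.1644 226.0508]
[ 67.9556 148.186 ]
```

View pics/s5b.png

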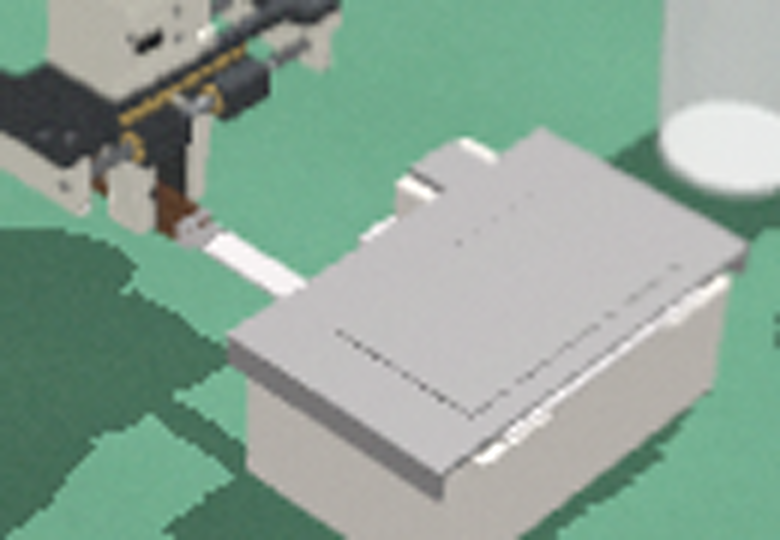

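Emit:
{"api": "carry_out", "payload": {"deltas": [[[-0.02,0,0.004,0,-1],[-0.04,0,0.004,0,-1],[-0.06,0,0.004,0,-1],[-0.08,0,0.004,0,-1],[-0.08,0,0.004,0,-1]]]}}

```text
clock: 18.1
tool_pos: [0.4201, 0.0655, 0.0793]
orientation: [-180.0, 0.0, -167.9]
force: [-1.2, -0.1, -0.6]
opening: 0.0178
gripper_force: 30.0
```

Emit:
{"api": "carry_out", "payload": {"deltas": [[[0,0,0,0,-1],[0,0,0,0,-1]]]}}

```text
clock: 18.3
tool_pos: [0.4193, 0.0652, 0.0793]
orientation: [-180.0, -0.0, -167.9]
force: [-0.4, -0.6, -1.8]
opening: 0.0178
gripper_force: 30.0
```

```bash
python3 g.py
```

```text
{'clock': 18.3, 'joint_pos': [35.7075, 6.0332, -41.0933, -0.004, -42.8927, -113.5792], 'tool_pos': [0.4193, 0.0652, 0.0793], 'orientation': [-179.9948, -0.0187, -167.8746], 'force': [-0.3722, -0.6239, -1.7616], 'opening': 0.0178, 'gripper_force': 29.9834}
TCP in box [-0.1622 -0.0622  0.0793] tip [-0.0592 -0.0621  0.0827]
```

Emit:
{"api": "carry_out", "payload": {"deltas": [[[-0.03,0,-0.002,0,-1],[-0.06,0,-0.003,0,-1],[-0.09,0,-0.003,0,-1],[-0.12,0,-0.003,0,-1],[-0.145,0,-0.003,0,-1]]]}}

```text
clock: 18.8
tool_pos: [0.4485, 0.0716, 0.0799]
orientation: [-180.0, -0.0, -167.9]
force: [0.1, -0.5, -0.7]
opening: 0.0178
gripper_force: 30.0
```

Emit:
{"api": "carry_out", "payload": {"deltas": [[[0,0,0,0,-1],[0,0,0,0,-1]]]}}

```text
clock: 19.0
tool_pos: [0.4477, 0.0713, 0.0798]
orientation: [-180.0, -0.0, -167.9]
force: [-0.1, -0.2, -1.7]
opening: 0.0174
gripper_force: 30.0
```

```bash
python3 g.py
```

```text
{'clock': 19.0, 'joint_pos': [34.0707, 8.7194, -37.6623, -0.0082, -43.6501, -111.9524], 'tool_pos': [0.4477, 0.0713, 0.0798], 'orientation': [-179.9934, -0.0316, -167.8877], 'force': [-0.1038, -0.2097, -1.6882], 'opening': 0.0174, 'gripper_force': 29.9832}
TCP in box [-0.1332 -0.0622  0.0798] tip [-0.0302 -0.0622  0.0832]
```

Emit:
{"api": "carry_out", "payload": {"deltas": [[[0,0,0.015,0,-1],[-0.001,0,0.03,0,-1],[-0.003,0,0.045,0,-1],[-0.006,0,0.06,0,-1],[-0.006,0,0.06,0,-1]]]}}

```text
clock: 19.5
tool_pos: [0.4484, 0.0713, 0.0675]
orientation: [-180.0, -0.1, -167.9]
force: [-4.1, 0.0, 5.4]
opening: 0.0179
gripper_force: 30.0
```

```bash
python3 g.py
```

```text
{'clock': 19.5, 'joint_pos': [34.0219, 9.8977, -38.3504, -0.0067, -41.8397, -111.8847], 'tool_pos': [0.4484, 0.0713, 0.0675], 'orientation': [-179.9714, -0.0832, -167.8678], 'force': [-4.0521, 0.007, 5.3555], 'opening': 0.0179, 'gripper_force': 30.0008}
TCP in box [-0.1325 -0.0623  0.0675] tip [-0.0295 -0.0622  0.0709]
```

Emit:
{"api": "carry_out", "payload": {"deltas": [[[-0.003,0,0.015,0,-1],[-0.006,0,0.03,0,-1],[-0.01,0,0.045,0,-1],[-0.012,0,0.055,0,-1],[-0.012,0,0.055,0,-1]]]}}

```text
clock: 20.0
tool_pos: [0.4507, 0.0719, 0.0565]
orientation: [-180.0, -0.1, -167.9]
force: [-3.3, -0.9, 2.5]
opening: 0.0178
gripper_force: 30.0
```

```bash
python3 g.py;  python3 -c "
from box import *
s=snap('scene','s6.png');im=cv2.imread('pics/s6.png')
cv2.imwrite('pics/s6b.png',cv2.resize(im[110:200,220:350],(780,540),interpolation=cv2.INTER_CUBIC))"
```

```text
{'clock': 20.0, 'joint_pos': [33.8985, 11.1276, -38.7605, -0.0156, -40.1951, -111.7634], 'tool_pos': [0.4507, 0.0719, 0.0565], 'orientation': [-179.9785, -0.081, -167.8768], 'force': [-3.3477, -0.8531, 2.4739], 'opening': 0.0178, 'gripper_force': 30.0007}
TCP in box [-0.1301 -0.0622  0.0565] tip [-0.0271 -0.0622  0.0598]
```

View pics/s6b.png

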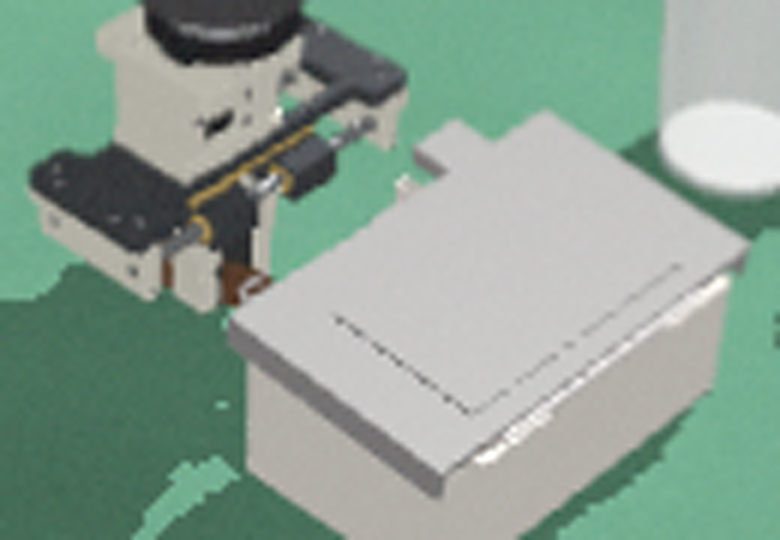

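Emit:
{"api": "carry_out", "payload": {"deltas": [[[0.05,0,0.006,0,-1],[0.1,0,0.012,0,-1],[0.15,0,0.018,0,-1],[0.2,0,0.024,0,-1],[0.24,0,0.03,0,-1]]]}}

```text
clock: 20.55
tool_pos: [0.4034, 0.0619, 0.0509]
orientation: [180.0, 0.0, -167.9]
force: [-0.2, 0.9, -0.3]
opening: 0.0176
gripper_force: 30.0
```

Emit:
{"api": "carry_out", "payload": {"deltas": [[[0,0,0,0,-1],[0,0,0,0,-1]]]}}

```text
clock: 20.75
tool_pos: [0.4047, 0.0623, 0.0512]
orientation: [180.0, 0.0, -167.8]
force: [0.0, -0.6, -1.1]
opening: 0.0178
gripper_force: 30.0
```

```bash
python3 g.py;  python3 -c "
from box import *
t=snap('scene');
for n in ['knife','knife_tip']: print([(a['p'],a['centre']) for a in ctrl.spot_point(t,n)[:1]])
R,p=Rt();print(proj(t,p+R@[-.1,0,-.04]))
go(np.array([0.43,0,0.15]));go(np.array([.42,0.0,.05]));go(np.array([.4826,-.385,.08]),169.2)"
```

```text
{'clock': 20.75, 'joint_pos': [36.7029, 7.3619, -44.8192, 0.0155, -37.7727, -114.5478], 'tool_pos': [0.4047, 0.0623, 0.0512], 'orientation': [179.9895, 0.0459, -167.8326], 'force': [0.046, -0.5694, -1.1281], 'opening': 0.0178, 'gripper_force': 29.9994}
TCP in box [-0.1772 -0.0619  0.0512] tip [-0.0742 -0.0618  0.0548]
[(0.6, [254.7, 151.6])]
[(0.4, [265.0, 156.9])]
[269.1975 156.604 ]
go [-0.057, -0.331, -0.495] turn 0 rows>= 2.4
go [-0.008, -0.321, 0.005] turn 0 rows>= 1.3
go [0.091, -2.269, -0.145] turn 0.0637 rows>= 9.1
```

Emit:
{"api": "carry_out", "payload": {"deltas": [[[0,-0.15,0,0,-1],[0,-0.3,0,0,-1],[0,-0.4,-0.1,0,-1],[0,-0.45,-0.3,0,-1],[0,-0.5,-0.5,0,-1]]]}}

```text
clock: 21.4
tool_pos: [0.4251, -0.0368, 0.1517]
orientation: [-180.0, -0.1, -167.9]
force: [1.7, 0.5, -1.3]
opening: 0.0177
gripper_force: 30.0
```

Emit:
{"api": "carry_out", "payload": {"deltas": [[[0.05,-0.88,0,0,-1],[0.05,-0.88,0,0,-1],[0.05,-0.88,0,0,-1],[0.05,-0.88,0,0,-1],[0.05,-0.88,0,0,-1]]]}}

```text
clock: 21.9
tool_pos: [0.453, -0.2129, 0.1504]
orientation: [-180.0, -0.1, -168.1]
force: [-0.0, 0.9, -0.7]
opening: 0.0175
gripper_force: 30.0
```

Emit:
{"api": "carry_out", "payload": {"deltas": [[[0.04,-0.88,0,0.0637,-1],[0.04,-0.88,0,0.0637,-1],[0.04,-0.88,0,0.0637,-1],[0.04,-0.88,0,0.0637,-1],[0.04,-0.88,0,0.0637,-1]]]}}

```text
clock: 22.4
tool_pos: [0.4821, -0.3864, 0.1498]
orientation: [-180.0, -0.1, 169.0]
force: [-0.2, 0.2, -2.1]
opening: 0.0176
gripper_force: 30.0
```

```bash
python3 g.py;  python3 -c "
from box import *
go(np.array([.4826,-.385,.06]),169.2)
w=snap('wrist')
for n,z in [('mill_cup',.004),('filler_cap',.004),('coupling',.004),('blade_unit',.004)]:
    print(n,[(np.round(a['centre'],1).tolist(),round(a['p'],2),onz(w,a['centre'],z)) for a in ctrl.spot_point(w,n)[:1]])
"
```

```text
{'clock': 22.4, 'joint_pos': [-20.6096, 18.5876, -12.7805, 0.0327, -58.6996, -80.3772], 'tool_pos': [0.4821, -0.3864, 0.1498], 'orientation': [-179.9838, -0.0714, 169.0301], 'force': [-0.2251, 0.2319, -2.1392], 'opening': 0.0176, 'gripper_force': 29.9991}
TCP in box [-0.1955 -0.5169  0.1498] tip [-0.1008 -0.5573  0.1531]
go [-0.002, 0.007, 0.449] turn -0.0005 rows>= 1.8
mill_cup [([378.4, 152.7], 0.91, array([ 0.4803, -0.2757,  0.004 ]))]
filler_cap []
coupling []
blade_unit []
```

Emit:
{"api": "carry_out", "payload": {"deltas": [[[0,0.007,0.2,0,-1],[0,0.007,0.4,0,-1],[0,0.007,0.55,0,-1],[0,0.007,0.6,0,-1],[0,0.007,0.6,0,-1]]]}}

```text
clock: 23.15
tool_pos: [0.4817, -0.3812, 0.0302]
orientation: [180.0, -0.1, 169.3]
force: [0.1, 0.4, 0.2]
opening: 0.0178
gripper_force: 30.0
```

Emit:
{"api": "carry_out", "payload": {"deltas": [[[0,0,0.02,0,-1],[0,0,0.04,0,-1],[0,0,0.06,0,-1],[0,0,0.08,0,-1],[0,0,0.09,0,-1]]]}}

```text
clock: 23.65
tool_pos: [0.4843, -0.3831, 0.0144]
orientation: [-179.9, 0.3, 169.2]
force: [4.4, -1.2, 4.0]
opening: 0.0177
gripper_force: 30.0
```

Emit:
{"api": "carry_out", "payload": {"deltas": [[[0,0,0.008,0,-1],[0,0,0.016,0,-1],[0,0,0.016,0,-1]]]}}

```text
clock: 23.95
tool_pos: [0.4822, -0.3824, 0.0099]
orientation: [-180.0, 0.0, 169.2]
force: [2.7, -1.0, 4.3]
opening: 0.0175
gripper_force: 30.0
```

Emit:
{"api": "carry_out", "payload": {"deltas": [[[0,0,0.008,0,-1],[0,0,0.012,0,-1],[0,0,0.012,0,0],[0,0,0.012,0,0],[0,0,0.012,0,0]]]}}

```text
clock: 24.45
tool_pos: [0.4809, -0.3817, 0.0066]
orientation: [180.0, -0.1, 169.2]
force: [-0.6, -0.6, 0.1]
opening: 0.0363
gripper_force: 0.0
```

Emit:
{"api": "carry_out", "payload": {"deltas": [[[0,0,0,0,0],[0,0,0,0,0],[0,0,-0.1,0,0],[0,0,-0.3,0,0],[0,0,-0.5,0,0]]]}}

```text
clock: 24.95
tool_pos: [0.4813, -0.3819, 0.1077]
orientation: [180.0, -0.1, 169.2]
force: [1.8, 0.2, 0.7]
opening: 0.0437
gripper_force: 0.0
```

Emit:
{"api": "carry_out", "payload": {"deltas": [[[0.15,0,-0.2,0,0],[0.15,0,-0.35,0,0],[0.15,0,-0.35,0,0],[0.15,0,-0.35,0,0]]]}}

```text
clock: 25.35
tool_pos: [0.4528, -0.3766, 0.1782]
orientation: [-180.0, 0.1, 169.2]
force: [-0.6, 0.1, -0.8]
opening: 0.0443
gripper_force: 0.0
```

```bash
cat > k.py <<'E'
from box import *
st(); w=snap('wrist','w7.png')
for n,z in [('knife',.011),('knife_tip',.011),('mill_cup',.004),('filler_cap',.004)]:
    print(n,[(np.round(a['centre'],1).tolist(),round(a['p'],2),onz(w,a['centre'],z)) for a in ctrl.spot_point(w,n)[:1]])
go(W(-.10,.06,.25),-167.9)
E
python3 k.py
```

```text
{'clock': 25.35, 'joint_pos': [-20.7525, 14.5103, -14.5082, -0.0206, -60.8641, -80.0479], 'tool_pos': [0.4528, -0.3766, 0.1782], 'orientation': [-179.9974, 0.1188, 169.1896], 'force': [-0.6031, 0.1131, -0.8064], 'opening': 0.0443, 'gripper_force': 0.0}
knife [([256.0, 228.6], 0.86, array([ 0.5099, -0.3888,  0.011 ]))]
knife_tip [([258.7, 294.9], 0.84, array([ 0.585 , -0.4003,  0.011 ]))]
mill_cup [([364.4, 178.1], 0.73, array([ 0.4802, -0.2732,  0.004 ]))]
filler_cap []
go [0.527, 2.822, -0.367] turn -0.0636 rows>= 11.6
```

Emit:
{"api": "carry_out", "payload": {"deltas": [[[0.2,0.95,-0.2,0,0],[0.2,0.95,-0.2,0,0],[0.2,0.95,-0.2,0,0],[0.2,0.95,-0.2,0,0],[0.2,0.95,-0.2,0,0]]]}}

```text
clock: 26.1
tool_pos: [0.4495, -0.1784, 0.2184]
orientation: [180.0, 0.1, 169.5]
force: [0.8, -0.3, -0.0]
opening: 0.0435
gripper_force: 0.0
```

Emit:
{"api": "carry_out", "payload": {"deltas": [[[0.2,0.95,0,0,0.3],[0.2,0.95,0,0,0.3],[0.2,0.95,0,0,0.3],[0.2,0.95,0,0,0.3],[0.2,0.95,0,0,0.3]]]}}

```text
clock: 26.6
tool_pos: [0.4454, 0.0155, 0.2169]
orientation: [180.0, -0.0, 169.5]
force: [0.4, 0.1, 0.1]
opening: 0.0571
gripper_force: 0.0
```

Emit:
{"api": "carry_out", "payload": {"deltas": [[[0.2,0.92,0,-0.0636,0.3],[0.2,0.92,0,-0.0636,0.3],[0.2,0.92,0,-0.0636,0.3],[0.2,0.92,0,-0.0636,0.3],[0.2,0.92,0,-0.0636,0.3]]]}}

```text
clock: 27.1
tool_pos: [0.4408, 0.2031, 0.2164]
orientation: [-180.0, -0.1, -167.7]
force: [-1.1, -0.2, -0.1]
opening: 0.0569
gripper_force: 0.0
```

Emit:
{"api": "carry_out", "payload": {"deltas": [[[0,0,0,0,0.3],[0,0,0,0,0.3]]]}}

```text
clock: 27.3
tool_pos: [0.4404, 0.1989, 0.2168]
orientation: [-180.0, -0.1, -167.9]
force: [0.3, -0.4, -0.9]
opening: 0.057
gripper_force: 0.0
```

```bash
cat > m.py <<'E'
from box import *
st(); w=snap('wrist','w8.png');s=snap('scene');t=snap('top')
R,p=Rt();print('tcp',B(p))
o=[]
for nm,im in (('w',w),('s',s),('t',t)):
  for a in ctrl.spot_point(im,'lid_tab')[:1]: print(nm,a['p'],a['centre'],'at.104',B(onz(im,a['centre'],.104)),'exp',proj(im,W(-.0844,.06,.104)));o.append((im,a['centre']))
if len(o)>1: x,r=tri(o);print(B(x),r)
go(W(-.0855,.06,.15),-167.9);go(W(-.0855,.06,.0965),-167.9)
E
python3 m.py
```

```text
{'clock': 27.3, 'joint_pos': [47.6905, 2.6868, -23.5467, -0.0021, -63.8507, -125.6322], 'tool_pos': [0.4404, 0.1989, 0.2168], 'orientation': [-179.9525, -0.0695, -167.9427], 'force': [0.2585, -0.4386, -0.8674], 'opening': 0.057, 'gripper_force': 0.0}
tcp [np.float64(-0.1134275021012254), np.float64(0.0639764428311725), np.float64(0.2173318300413213)]
w 0.89 [249.9, 224.4] at.104 [np.float64(-0.08069397173079457), np.float64(0.05763909410853006), np.float64(0.10399999999999998)] exp [252.6895 220.2328]
s 0.75 [297.4, 140.5] at.104 [np.float64(-0.05823914440764301), np.float64(0.04464849002303375), np.float64(0.10399999999999987)] exp [294.2961 134.755 ]
[np.float64(-0.07267079851436371), np.float64(0.05907029736443491), np.float64(0.08749600097604278)] 0.00254455342485921
go [-0.139, -0.022, 0.338] turn -0.0002 rows>= 1.5
go [-0.139, -0.022, 0.605] turn -0.0002 rows>= 2.5
```

View pics/w8.png

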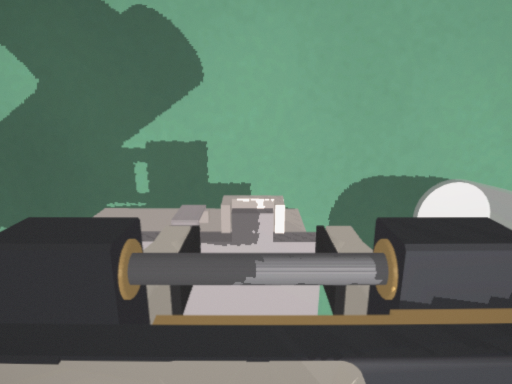

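```bash
python3 -c "
from box import *
s=snap('scene')['color'].astype(float)
a=cv2.cvtColor(cv2.imread('pics/s5.png'),cv2.COLOR_BGR2RGB).astype(float);b=cv2.cvtColor(cv2.imread('pics/s6.png'),cv2.COLOR_BGR2RGB).astype(float)
for r in [(slice(145,192),slice(262,345)),(slice(160,185),slice(258,270)),(slice(128,142),slice(303,325))]: print(abs(s[r]-a[r]).mean(),abs(s[r]-b[r]).mean(),abs(a[r]-b[r]).mean())"
```

```text
7.670768179099376 3.3435016662394257 7.995214902161839
24.58888888888889 12.04 23.624444444444446
13.165584415584416 1.923160173160173 14.452380952380953
```

Emit:
{"api": "carry_out", "payload": {"deltas": [[[-0.139,-0.022,0.2,0,0.6],[-0.139,-0.022,0.35,0,0.6],[-0.139,-0.022,0.5,0,0.6],[-0.139,-0.022,0.56,0,0.6],[-0.139,-0.022,0.56,0,0.6]]]}}

```text
clock: 28.15
tool_pos: [0.4678, 0.2006, 0.1041]
orientation: [-179.9, -0.2, -167.9]
force: [-0.3, 0.4, 1.3]
opening: 0.0699
gripper_force: 0.0
```

Emit:
{"api": "carry_out", "payload": {"deltas": [[[0,0,0.02,0,0.6],[0,0,0.045,0,0.6],[0,0,0.045,0,0.6]]]}}

```text
clock: 28.45
tool_pos: [0.4687, 0.2017, 0.0968]
orientation: [180.0, 0.0, -167.9]
force: [0.8, -0.5, -0.3]
opening: 0.0699
gripper_force: 0.0
```

```bash
python3 -c "
from box import *
st();R,p=Rt();print(B(p));go(W(-.0855,.06,.0965),-167.9)"
```

```text
{'clock': 28.45, 'joint_pos': [45.3624, 12.3891, -29.8296, -0.004, -47.7216, -123.2582], 'tool_pos': [0.4687, 0.2017, 0.0968], 'orientation': [179.9648, 0.0483, -167.8985], 'force': [0.8102, -0.457, -0.303], 'opening': 0.0699, 'gripper_force': 0.0}
[np.float64(-0.0853677583713329), np.float64(0.06092199820259719), np.float64(0.09681842254244075)]
go [0.001, -0.005, 0.002] turn 0.0 rows>= 0.0
```

Emit:
{"api": "carry_out", "payload": {"deltas": [[[0,-0.003,0.001,0,-1],[0,-0.003,0.001,0,-1],[0,-0.003,0.001,0,-1],[0,-0.003,0.001,0,-1],[0,-0.003,0.001,0,-1]]]}}

```text
clock: 28.95
tool_pos: [0.4687, 0.2009, 0.0962]
orientation: [180.0, 0.0, -167.9]
force: [-0.3, -0.8, -0.5]
opening: 0.0357
gripper_force: 0.0
```

Emit:
{"api": "carry_out", "payload": {"deltas": [[[0,0,0,0,-1],[0,0,0,0,-1],[0,0,0,0,-1],[0,0,0,0,-1]]]}}

```text
clock: 29.35
tool_pos: [0.4688, 0.2003, 0.0962]
orientation: [-180.0, -0.0, -167.9]
force: [3.7, -4.6, 0.8]
opening: 0.0336
gripper_force: 30.0
```

Emit:
{"api": "carry_out", "payload": {"deltas": [[[-0.012,0,-0.083,0,-1],[-0.044,0,-0.194,0,-1],[-0.09,0,-0.298,0,-1],[-0.13,0,-0.363,0,-1],[-0.177,0,-0.424,0,-1]]]}}

```text
clock: 29.85
tool_pos: [0.5025, 0.2074, 0.181]
orientation: [-180.0, -0.1, -167.9]
force: [1.5, -3.2, -5.3]
opening: 0.0339
gripper_force: 30.0
```

```bash
python3 g.py
```

```text
{'clock': 29.85, 'joint_pos': [43.062, 10.3468, -19.6115, -0.0335, -60.1758, -120.9864], 'tool_pos': [0.5025, 0.2074, 0.181], 'orientation': [-179.9559, -0.1299, -167.9412], 'force': [1.5376, -3.2486, -5.3398], 'opening': 0.0339, 'gripper_force': 29.9996}
TCP in box [-0.051   0.0594  0.181 ] tip [0.052  0.0593 0.1842]
```

Forces are small and the grip holds; continue the arc.

Emit:
{"api": "carry_out", "payload": {"deltas": [[[-0.052,0,-0.056,0,-1],[-0.11,0,-0.106,0,-1],[-0.172,0,-0.151,0,-1],[-0.238,0,-0.189,0,-1],[-0.308,0,-0.22,0,-1]]]}}

```text
clock: 30.35
tool_pos: [0.5628, 0.2202, 0.225]
orientation: [-179.9, -0.2, -167.9]
force: [-1.9, -4.6, 0.4]
opening: 0.0338
gripper_force: 30.0
```

Emit:
{"api": "carry_out", "payload": {"deltas": [[[-0.073,0,-0.024,0,-1],[-0.147,0,-0.041,0,-1],[-0.223,0,-0.05,0,-1],[-0.3,0,-0.052,0,-1],[-0.376,0,-0.046,0,-1]]]}}

```text
clock: 30.85
tool_pos: [0.6378, 0.236, 0.2353]
orientation: [-179.9, 0.0, -167.9]
force: [0.0, -5.4, 6.2]
opening: 0.0335
gripper_force: 30.0
```

```bash
python3 g.py
```

```text
{'clock': 30.85, 'joint_pos': [36.7312, 20.7446, 2.0831, 0.0805, -71.36, -114.6736], 'tool_pos': [0.6378, 0.236, 0.2353], 'orientation': [-179.9217, 0.0123, -167.9167], 'force': [0.0164, -5.4447, 6.1548], 'opening': 0.0335, 'gripper_force': 30.0016}
TCP in box [0.0872 0.059  0.2353] tip [0.1902 0.059  0.2388]
```

Emit:
{"api": "carry_out", "payload": {"deltas": [[[-0.05,0,0.009,0,-1],[-0.1,0,0.021,0,-1],[-0.1,0,0.021,0,0.6],[-0.1,0,0.021,0,0.6],[-0.1,0,0.021,0,0.6]]]}}

```text
clock: 31.35
tool_pos: [0.6561, 0.2415, 0.2296]
orientation: [180.0, -0.0, -167.9]
force: [-1.0, 0.5, 0.5]
opening: 0.0523
gripper_force: 0.0
```

Emit:
{"api": "carry_out", "payload": {"deltas": [[[0,0,0,0,0.6],[0,0,0,0,0.6],[0.05,0,-0.15,0,0.6],[0.2,0,-0.35,0,0.6],[0.4,0,-0.5,0,0.6]]]}}

```text
clock: 31.85
tool_pos: [0.5785, 0.2244, 0.331]
orientation: [-180.0, 0.0, -167.9]
force: [-0.8, 1.3, 0.6]
opening: 0.0698
gripper_force: 0.0
```

```bash
python3 g.py; python3 -c "
from box import *
s=snap('scene','s9.png');t=snap('top')
for n in ['lid_tab','stay_tip','stay_pivot']:
  a=ctrl.spot_point(s,n);b=ctrl.spot_point(t,n)
  print(n,[(x['p'],x['centre']) for x in a[:1]+b[:1]])
for z in [(-(-.0566)+.068,.06,.232),(.057,-.1075,.085),(-.005,-.1075,.085)]: print(proj(s,W(*z)),proj(t,W(*z)))
for n,z in [('mill_cup',.004),('filler_cap',.004),('coupling',.004),('blade_unit',.004)]:
  a=ctrl.spot_point(s,n);b=ctrl.spot_point(t,n)
  print(n,[(x['p'],onz(i,x['centre'],z)) for x,i in [(q,s) for q in a[:1]]+[(q,t) for q in b[:1]]])
im=cv2.imread('pics/s9.png');cv2.imwrite('pics/s9b.png',cv2.resize(im[90:300,60:400],(800,494),interpolation=cv2.INTER_CUBIC))"
```

```text
{'clock': 31.85, 'joint_pos': [39.232, 12.7524, 3.2322, 0.0408, -80.487, -117.1637], 'tool_pos': [0.5785, 0.2244, 0.331], 'orientation': [-179.9609, 0.012, -167.9249], 'force': [-0.7512, 1.2736, 0.6336], 'opening': 0.0698, 'gripper_force': 0.0}
TCP in box [0.0268 0.0601 0.331 ] tip [0.1298 0.0601 0.3345]
lid_tab [(0.93, [355.0, 135.1])]
stay_tip [(0.52, [277.4, 177.9]), (0.52, [228.5, 173.2])]
stay_pivot [(0.59, [275.5, 181.8]), (0.48, [229.9, 192.9])]
[354.7029 130.1665] [173.293  150.6489]
[292.4682 187.2654] [229.9747 173.8828]
[276.3146 176.7576] [232.7111 190.8882]
mill_cup [(0.84, array([ 0.473 , -0.2782,  0.004 ])), (0.61, array([ 0.4711, -0.2735,  0.004 ]))]
filler_cap [(0.66, array([ 0.6136, -0.2893,  0.004 ])), (0.6, array([ 0.6166, -0.2852,  0.004 ]))]
coupling [(0.29, array([ 0.4769, -0.278 ,  0.004 ])), (0.33, array([0.5953, 0.0707, 0.004 ]))]
blade_unit [(0.22, array([0.6474, 0.184 , 0.004 ]))]
```

View pics/s9b.png

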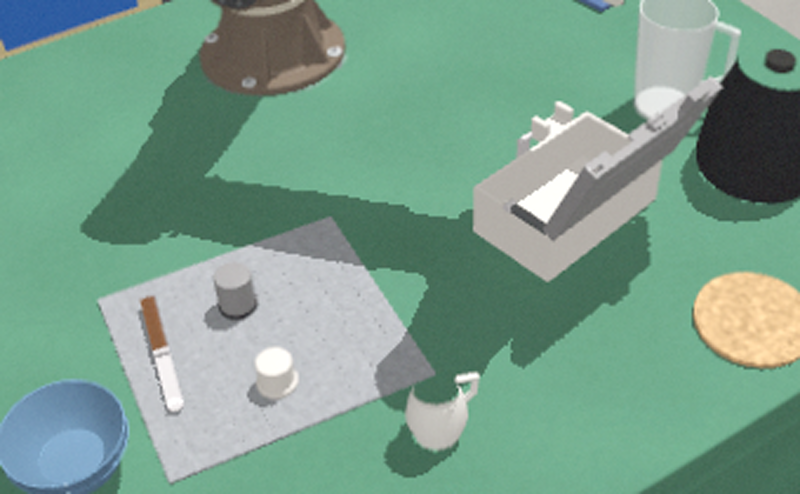

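Emit:
{"api": "carry_out", "payload": {"deltas": [[[0.41,-0.75,0.21,0,0.8],[0.41,-0.75,0.21,0,0.8],[0.41,-0.75,0.21,0,0.8],[0.41,-0.75,0.21,0,0.8],[0.41,-0.75,0.21,0,0.8]]]}}

```text
clock: 33.15
tool_pos: [0.5281, 0.0577, 0.2877]
orientation: [-180.0, -0.0, -168.1]
force: [0.6, 0.1, 0.4]
opening: 0.0789
gripper_force: 0.0
```

Emit:
{"api": "carry_out", "payload": {"deltas": [[[0.41,-0.75,0.21,0,0.8],[0.41,-0.75,0.21,0,0.8],[0.41,-0.75,0.21,0,0.8],[0.41,-0.75,0.21,0,0.8],[0.41,-0.75,0.21,0,0.8]]]}}

```text
clock: 33.65
tool_pos: [0.4796, -0.1055, 0.2454]
orientation: [180.0, -0.1, -168.1]
force: [0.0, 0.3, 0.1]
opening: 0.0792
gripper_force: 0.0
```

Emit:
{"api": "carry_out", "payload": {"deltas": [[[0.41,-0.75,0.21,0,0.8],[0.41,-0.75,0.21,0,0.8],[0.41,-0.75,0.21,0,0.8],[0.41,-0.75,0.21,0,0.8],[0.41,-0.75,0.21,0,0.8]]]}}

```text
clock: 34.15
tool_pos: [0.4315, -0.269, 0.203]
orientation: [180.0, -0.1, -168.1]
force: [0.6, 0.5, 0.7]
opening: 0.079
gripper_force: 0.0
```

Emit:
{"api": "carry_out", "payload": {"deltas": [[[0,0,0,0,0.8],[0,0,0,0,0.8]]]}}

```text
clock: 34.35
tool_pos: [0.433, -0.2665, 0.2044]
orientation: [-180.0, 0.0, -167.9]
force: [-0.2, -0.5, -0.3]
opening: 0.0788
gripper_force: 0.0
```

```bash
cat > n.py <<'E'
import sys
from box import *
n,h=sys.argv[1],float(sys.argv[2]);st();w=snap('wrist')
for a in ctrl.spot_point(w,n)[:2]: print('pt',a['p'],a['centre'],onz(w,a['centre'],.004))
for m in ctrl.silhouettes(w,n)[:2]:
    v,u=np.nonzero(m['mask']);print('mask',m['p'],m['centre'],u.min(),u.max(),v.min(),v.max(),'lat',onz(w,((u.min()+u.max())/2,m['centre'][1]),.004+h/2))
E
python3 n.py mill_cup .054
```

```text
{'clock': 34.35, 'joint_pos': [-9.4499, 5.7083, -21.916, 0.0003, -62.3248, -68.4068], 'tool_pos': [0.433, -0.2665, 0.2044], 'orientation': [-179.981, 0.0472, -167.8565], 'force': [-0.2112, -0.4782, -0.3348], 'opening': 0.0788, 'gripper_force': 0.0}
pt 0.93 [244.9, 205.1] [ 0.4786 -0.2708  0.004 ]
mask 0.81 [238.1, 213.5] 215 262 184 242 lat [ 0.4803 -0.2762  0.031 ]
```

```bash
python3 -c "
from box import *
go(np.array([.479,-.274,.024]),-167.9)"
```

```text
go [-0.216, -0.086, 0.902] turn 0.0002 rows>= 3.7
```

Emit:
{"api": "carry_out", "payload": {"deltas": [[[-0.2,-0.08,0.1,0,0.8],[-0.216,-0.086,0.35,0,0.8],[-0.216,-0.086,0.6,0,0.8],[-0.216,-0.086,0.85,0,0.8],[-0.216,-0.086,0.9,0,0.8]]]}}

```text
clock: 35.0
tool_pos: [0.4747, -0.2733, 0.0192]
orientation: [179.8, -0.4, -167.9]
force: [-0.5, 0.1, 0.3]
opening: 0.0788
gripper_force: 0.0
```

Emit:
{"api": "carry_out", "payload": {"deltas": [[[0,0,0,0,0.8],[0,0,0,0,-1],[0,0,0,0,-1],[0,0,0,0,-1],[0,0,0,0,-1]]]}}

```text
clock: 35.5
tool_pos: [0.4788, -0.2752, 0.0255]
orientation: [-179.9, 0.1, -167.9]
force: [-0.3, 0.1, -0.1]
opening: 0.0527
gripper_force: 0.0
```

Emit:
{"api": "carry_out", "payload": {"deltas": [[[0,0,0,0,-1],[0,0,0,0,-1],[0,0,0,0,-1],[0,0,-0.05,0,-1],[0,0,-0.1,0,-1]]]}}

```text
clock: 36.0
tool_pos: [0.4778, -0.275, 0.0445]
orientation: [180.0, -0.0, -167.9]
force: [-0.5, -0.2, -0.6]
opening: 0.0456
gripper_force: 30.0
```

```bash
python3 -c "
from box import *
st();go(W(0,-.045,.2),-167.9)"
```

```text
{'clock': 36.0, 'joint_pos': [-9.5628, 19.8401, -27.7191, 0.0013, -42.4762, -68.3426], 'tool_pos': [0.4778, -0.275, 0.0445], 'orientation': [179.9878, -0.0333, -167.9044], 'force': [-0.4853, -0.2159, -0.5767], 'opening': 0.0456, 'gripper_force': 29.9999}
go [-0.881, 1.811, -0.777] turn -0.0 rows>= 8.6
```

Emit:
{"api": "carry_out", "payload": {"deltas": [[[0,0,-0.2,0,-1],[0,0.15,-0.4,0,-1],[-0.1,0.35,-0.55,0,-1],[-0.2,0.6,-0.6,0,-1],[-0.2,0.6,-0.6,0,-1]]]}}

```text
clock: 36.5
tool_pos: [0.4938, -0.146, 0.1672]
orientation: [-180.0, 0.3, -167.7]
force: [-0.2, -0.2, -0.5]
opening: 0.0452
gripper_force: 30.0
```

Emit:
{"api": "carry_out", "payload": {"deltas": [[[-0.32,0.83,-0.17,0,-1],[-0.32,0.83,-0.17,0,-1],[-0.32,0.83,-0.17,0,-1],[-0.32,0.83,-0.17,0,-1],[-0.32,0.83,-0.17,0,-1]]]}}

```text
clock: 37.0
tool_pos: [0.5208, 0.0295, 0.1993]
orientation: [180.0, 0.1, -167.7]
force: [0.2, -1.8, -0.8]
opening: 0.0459
gripper_force: 30.0
```

Emit:
{"api": "carry_out", "payload": {"deltas": [[[-0.31,0.83,0,0,-1],[-0.31,0.83,0,0,-1],[-0.31,0.83,0,0,-1],[-0.31,0.83,0,0,-1],[-0.31,0.83,0,0,-1]]]}}

```text
clock: 37.5
tool_pos: [0.5459, 0.2042, 0.1976]
orientation: [-180.0, -0.0, -167.8]
force: [-0.1, -0.2, 0.3]
opening: 0.0456
gripper_force: 30.0
```

Emit:
{"api": "carry_out", "payload": {"deltas": [[[0,0,0,0,-1],[0,0,0,0,-1]]]}}

```text
clock: 37.7
tool_pos: [0.5453, 0.2005, 0.1979]
orientation: [-180.0, -0.0, -167.9]
force: [0.4, -0.6, -0.7]
opening: 0.0456
gripper_force: 30.0
```

```bash
python3 -c "
from box import *
st();print(B(Rt()[1]));go(W(-.01,.045,.031),-167.9)"
```

```text
{'clock': 37.7, 'joint_pos': [39.4646, 12.9605, -13.8494, -0.0034, -63.2303, -117.4126], 'tool_pos': [0.5453, 0.2005, 0.1979], 'orientation': [-179.9842, -0.0371, -167.9496], 'force': [0.4362, -0.6013, -0.705], 'opening': 0.0456, 'gripper_force': 29.9998}
[np.float64(-0.010682546831932607), np.float64(0.04373099850325133), np.float64(0.19792517801441345)]
go [-0.004, 0.007, 0.835] turn -0.0001 rows>= 3.3
```

Emit:
{"api": "carry_out", "payload": {"deltas": [[[0,0.003,0.25,0,-1],[0,0.003,0.5,0,-1],[0,0.003,0.7,0,-1],[0,0.003,0.8,0,-1],[0,0.003,0.825,0,-1]]]}}

```text
clock: 38.2
tool_pos: [0.544, 0.1999, 0.0306]
orientation: [-179.9, -0.2, -168.0]
force: [-0.3, -0.5, 0.6]
opening: 0.045
gripper_force: 30.0
```

Emit:
{"api": "carry_out", "payload": {"deltas": [[[0,0,0.005,0,-1],[0,0,0.005,0,0.3],[0,0,0.005,0,0.3],[0,0,0.005,0,0.3],[0,0,0.005,0,0.3]]]}}

```text
clock: 38.7
tool_pos: [0.5458, 0.2027, 0.0329]
orientation: [180.0, 0.1, -167.9]
force: [0.6, 0.3, 0.0]
opening: 0.0569
gripper_force: 0.0
```

Emit:
{"api": "carry_out", "payload": {"deltas": [[[0,0,-0.15,0,0.3],[0,0,-0.35,0,0.3],[0,0,-0.6,0,0.3],[0,0,-0.85,0,0.6],[0,0,-0.85,0,0.6]]]}}

```text
clock: 39.2
tool_pos: [0.549, 0.2042, 0.2104]
orientation: [179.8, 0.7, -167.8]
force: [0.4, 0.8, -0.6]
opening: 0.0671
gripper_force: 0.0
```

```bash
python3 -c "
from box import *
st();go(np.array([.565,-.285,.2]),-167.9)
s=snap('scene');t=snap('top')
for n in ['mill_cup','filler_cap']: 
  for i in (s,t):
    for a in ctrl.spot_point(i,n)[:2]: x=onz(i,a['centre'],.008);print(n,a['p'],x,B(x))"
```

```text
{'clock': 39.2, 'joint_pos': [39.6116, 12.3831, -12.9563, 0.1521, -63.9219, -117.5068], 'tool_pos': [0.549, 0.2042, 0.2104], 'orientation': [179.7808, 0.7186, -167.8305], 'force': [0.4017, 0.7674, -0.5521], 'opening': 0.0671, 'gripper_force': 0.0}
go [0.438, -2.408, 0.038] turn 0.0002 rows>= 9.8
mill_cup 0.5 [0.5491 0.2035 0.008 ] [np.float64(-0.0063144376696160805), np.float64(0.04587642416754221), np.float64(0.008000000000000007)]
mill_cup 0.35 [ 0.5825 -0.4056  0.008 ] [np.float64(-0.10133392001037611), np.float64(-0.5567553363429715), np.float64(0.008000000000000007)]
mill_cup 0.66 [0.5406 0.2022 0.008 ] [np.float64(-0.014888602670902341), np.float64(0.0463190139500414), np.float64(0.008000000000000007)]
mill_cup 0.64 [0.4613 0.4278 0.008 ] [np.float64(-0.04519297058488233), np.float64(0.2836168834454761), np.float64(0.008000000000000007)]
filler_cap 0.74 [ 0.6195 -0.2914  0.008 ] [np.float64(-0.04119517851294071), np.float64(-0.4528347131807822), np.float64(0.008000000000000007)]
filler_cap 0.72 [0.5283 0.0791 0.008 ] [np.float64(-0.05272509462344647), np.float64(-0.07145196418933222), np.float64(0.008000000000000007)]
filler_cap 0.52 [ 0.6116 -0.2957  0.008 ] [np.float64(-0.04981702885123052), np.float64(-0.455390346409024), np.float64(0.008000000000000007)]
```

Mill cup is in the box. Next the filler cap.

Emit:
{"api": "carry_out", "payload": {"deltas": [[[0.14,-0.8,0.01,0,0.8],[0.14,-0.8,0.01,0,0.8],[0.14,-0.8,0.01,0,0.8],[0.14,-0.8,0.01,0,0.8],[0.14,-0.8,0.01,0,0.8]]]}}

```text
clock: 40.0
tool_pos: [0.5511, 0.038, 0.199]
orientation: [-180.0, -0.1, -168.1]
force: [0.2, -1.2, -0.5]
opening: 0.0788
gripper_force: 0.0
```

Emit:
{"api": "carry_out", "payload": {"deltas": [[[0.14,-0.8,0.01,0,0.8],[0.14,-0.8,0.01,0,0.8],[0.14,-0.8,0.01,0,0.8],[0.14,-0.8,0.01,0,0.8],[0.14,-0.8,0.01,0,0.8]]]}}

```text
clock: 40.5
tool_pos: [0.5577, -0.1233, 0.197]
orientation: [180.0, -0.1, -168.0]
force: [0.3, 1.7, -0.2]
opening: 0.0789
gripper_force: 0.0
```

Emit:
{"api": "carry_out", "payload": {"deltas": [[[0.14,-0.8,0.01,0,0.8],[0.14,-0.8,0.01,0,0.8],[0.14,-0.8,0.01,0,0.8],[0.14,-0.8,0.01,0,0.8],[0.14,-0.8,0.01,0,0.8]]]}}

```text
clock: 41.0
tool_pos: [0.5642, -0.2849, 0.1948]
orientation: [180.0, -0.1, -168.0]
force: [-0.3, 0.5, -1.0]
opening: 0.0792
gripper_force: 0.0
```

Emit:
{"api": "carry_out", "payload": {"deltas": [[[0,0,0,0,0.8],[0,0,0,0,0.8]]]}}

```text
clock: 41.2
tool_pos: [0.5643, -0.2828, 0.196]
orientation: [180.0, 0.0, -167.8]
force: [-0.6, -0.2, -0.4]
opening: 0.0787
gripper_force: 0.0
```

```bash
python3 n.py filler_cap .04; python3 -c "
from box import *
go(np.array([.613,-.290,.024]),-167.9)"
```

```text
{'clock': 41.2, 'joint_pos': [-8.9321, 17.638, -7.6553, -0.0136, -64.7096, -68.8602], 'tool_pos': [0.5643, -0.2828, 0.196], 'orientation': [179.9875, 0.0017, -167.7981], 'force': [-0.6389, -0.2117, -0.3592], 'opening': 0.0787, 'gripper_force': 0.0}
pt 0.77 [242.6, 207.0] [ 0.6097 -0.2892  0.004 ]
pt 0.56 [21.7, 150.2] [ 0.5978 -0.5253  0.004 ]
mask 0.95 [239.3, 214.5] 221 265 191 243 lat [ 0.611  -0.2877  0.024 ]
mask 0.41 [165.7, 80.0] 130 207 0 173 lat [ 0.4976 -0.3809  0.024 ]
go [-0.23, -0.084, 0.862] turn 0.0003 rows>= 3.6
```

Emit:
{"api": "carry_out", "payload": {"deltas": [[[-0.2,-0.08,0.1,0,0.8],[-0.226,-0.081,0.35,0,0.8],[-0.226,-0.081,0.6,0,0.8],[-0.226,-0.081,0.8,0,0.8],[-0.226,-0.081,0.865,0,0.8]]]}}

```text
clock: 41.85
tool_pos: [0.6087, -0.2895, 0.0183]
orientation: [179.8, -0.4, -167.9]
force: [-0.6, 0.3, -0.4]
opening: 0.0787
gripper_force: 0.0
```

Emit:
{"api": "carry_out", "payload": {"deltas": [[[0,0,0,0,0.8],[0,0,0,0,-1],[0,0,0,0,-1],[0,0,0,0,-1],[0,0,0,0,-1]]]}}

```text
clock: 42.35
tool_pos: [0.6123, -0.2911, 0.0246]
orientation: [-179.9, 0.1, -167.9]
force: [0.2, -0.8, -0.4]
opening: 0.0523
gripper_force: 0.0
```

Emit:
{"api": "carry_out", "payload": {"deltas": [[[0,0,0,0,-1],[0,0,0,0,-1],[0,0,0,0,-1],[0,0,0,0,-1],[0,0,-0.08,0,-1]]]}}

```text
clock: 42.85
tool_pos: [0.6099, -0.2905, 0.037]
orientation: [179.9, -0.2, -167.9]
force: [0.3, 0.8, -0.9]
opening: 0.0412
gripper_force: 30.0
```

```bash
python3 -c "
from box import *
st();go(W(-.01,-.04,.2),-167.9)"
```

```text
{'clock': 42.85, 'joint_pos': [-8.9918, 29.9343, -11.2018, -0.0418, -49.0853, -68.91], 'tool_pos': [0.6099, -0.2905, 0.037], 'orientation': [179.891, -0.1953, -167.9291], 'force': [0.2763, 0.7804, -0.9047], 'opening': 0.0412, 'gripper_force': 30.0}
go [-0.198, 2.051, -0.812] turn -0.0001 rows>= 8.9
```

Emit:
{"api": "carry_out", "payload": {"deltas": [[[0,0,-0.2,0,-1],[0,0.05,-0.45,0,-1],[-0.04,0.25,-0.6,0,-1],[-0.05,0.5,-0.65,0,-1],[-0.05,0.5,-0.65,0,-1]]]}}

```text
clock: 43.35
tool_pos: [0.6008, -0.1873, 0.1717]
orientation: [-180.0, 0.2, -167.7]
force: [0.6, -0.0, -0.8]
opening: 0.0413
gripper_force: 30.0
```

Emit:
{"api": "carry_out", "payload": {"deltas": [[[-0.07,0.78,-0.16,0,-1],[-0.07,0.78,-0.16,0,-1],[-0.07,0.78,-0.16,0,-1],[-0.07,0.78,-0.16,0,-1],[-0.07,0.78,-0.16,0,-1]]]}}

```text
clock: 43.85
tool_pos: [0.5813, -0.034, 0.2013]
orientation: [180.0, 0.0, -167.7]
force: [-0.7, -0.0, -0.4]
opening: 0.0412
gripper_force: 30.0
```

Emit:
{"api": "carry_out", "payload": {"deltas": [[[-0.07,0.77,0,0,-1],[-0.07,0.77,0,0,-1],[-0.07,0.77,0,0,-1],[-0.07,0.77,0,0,-1],[-0.07,0.77,0,0,-1]]]}}

```text
clock: 44.35
tool_pos: [0.5626, 0.118, 0.2002]
orientation: [-180.0, -0.1, -167.8]
force: [-0.5, -0.5, -1.1]
opening: 0.0413
gripper_force: 30.0
```

Emit:
{"api": "carry_out", "payload": {"deltas": [[[0,0,0,0,-1],[0,0,0,0,-1]]]}}

```text
clock: 44.55
tool_pos: [0.5629, 0.1162, 0.2006]
orientation: [-180.0, -0.0, -168.0]
force: [-0.1, -0.4, -1.0]
opening: 0.0415
gripper_force: 30.0
```

```bash
python3 -c "
from box import *
st();print(B(Rt()[1]));go(W(-.01,-.04,.031),-167.9)"
```

```text
{'clock': 44.55, 'joint_pos': [31.162, 12.2605, -14.4, 0.005, -63.3837, -109.178], 'tool_pos': [0.5629, 0.1162, 0.2006], 'orientation': [-179.9812, -0.0404, -168.0138], 'force': [-0.1134, -0.408, -0.9925], 'opening': 0.0415, 'gripper_force': 29.9999}
[np.float64(-0.011167507279599196), np.float64(-0.04240178881105121), np.float64(0.2006335006045683)]
go [-0.006, 0.012, 0.848] turn -0.0003 rows>= 3.4
```

Emit:
{"api": "carry_out", "payload": {"deltas": [[[0,0.008,0.25,0,-1],[0,0.008,0.5,0,-1],[0,0.008,0.7,0,-1],[0,0.008,0.8,0,-1],[0,0.008,0.835,0,-1]]]}}

```text
clock: 45.05
tool_pos: [0.5611, 0.1172, 0.0313]
orientation: [-179.9, -0.3, -168.0]
force: [-0.2, -0.7, -0.3]
opening: 0.041
gripper_force: 30.0
```

Emit:
{"api": "carry_out", "payload": {"deltas": [[[0,0,0.007,0,-1],[0,0,0.007,0,0.22],[0,0,0.007,0,0.22],[0,0,0.007,0,0.22],[0,0,0.007,0,0.22]]]}}

```text
clock: 45.55
tool_pos: [0.5628, 0.1198, 0.0335]
orientation: [180.0, 0.1, -167.9]
force: [0.2, 0.1, 0.8]
opening: 0.0529
gripper_force: 0.0
```

Emit:
{"api": "carry_out", "payload": {"deltas": [[[0,0,-0.15,0,0.22],[0,0,-0.35,0,0.22],[0,0,-0.6,0,0.22],[0.1,0,-0.8,0,0.22],[0.25,0,-0.8,0,0.22]]]}}

```text
clock: 46.05
tool_pos: [0.5169, 0.1105, 0.1987]
orientation: [179.9, 0.6, -167.9]
force: [-0.9, 0.7, 0.3]
opening: 0.0535
gripper_force: 0.0
```

Emit:
{"api": "carry_out", "payload": {"deltas": [[[0,0,0,0,0.22],[0,0,0,0,0.22]]]}}

```text
clock: 46.25
tool_pos: [0.5133, 0.1091, 0.1935]
orientation: [180.0, 0.1, -167.9]
force: [0.8, -0.2, -0.8]
opening: 0.0535
gripper_force: 0.0
```

```bash
python3 -c "
from box import *
st();print(B(Rt()[1]))
w=snap('wrist','w10.png');s=snap('scene');t=snap('top')
for n,z in [('mill_cup',.008),('filler_cap',.008),('stay_tip',.085),('stay_pivot',.085),('coupling',.004),('blade_unit',.004)]: 
  for q,i in (('w',w),('s',s),('t',t)):
    for a in ctrl.spot_point(i,n)[:1]: x=onz(i,a['centre'],z);print(n,q,round(a['p'],2),a['centre'],np.round(B(x),3))
for z in [(.057,-.1075,.085),(-.005,-.1075,.085)]: print(proj(w,W(*z)),proj(t,W(*z)))
"
```

```text
{'clock': 46.25, 'joint_pos': [33.4365, 7.7825, -21.0205, -0.0007, -61.0904, -111.3058], 'tool_pos': [0.5133, 0.1091, 0.1935], 'orientation': [179.9607, 0.0991, -167.8697], 'force': [0.7588, -0.2403, -0.8126], 'opening': 0.0535, 'gripper_force': 0.0}
[np.float64(-0.06116930751232957), np.float64(-0.03897599631091847), np.float64(0.1934541704658519)]
mill_cup w 0.56 [337.0, 217.7] [-0.008  0.046  0.008]
mill_cup s 0.63 [308.1, 170.8] [-0.008  0.048  0.008]
filler_cap w 0.83 [256.5, 217.7] [-0.008 -0.04   0.008]
filler_cap s 0.56 [286.7, 184.1] [-0.015 -0.046  0.008]
stay_tip s 0.63 [291.3, 187.1] [ 0.054 -0.109  0.085]
stay_pivot s 0.67 [275.1, 179.5] [ 0.    -0.118  0.085]
stay_pivot t 0.54 [229.2, 193.1] [-0.011 -0.094  0.085]
[180.8079 315.056 ] [229.9747 173.8828]
[176.3887 251.5366] [232.7111 190.8882]
```

View pics/w10.png

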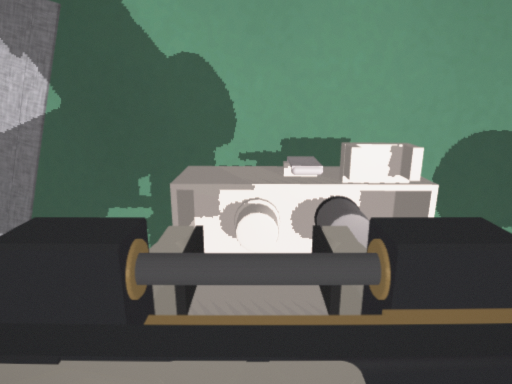

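Emit:
{"api": "carry_out", "payload": {"deltas": [[[-0.2,-0.17,0,0,0],[-0.43,-0.342,0,0,0],[-0.43,-0.342,0.2,0,0],[-0.43,-0.342,0.35,0,0],[-0.43,-0.342,0.35,0,0]]]}}

```text
clock: 47.8
tool_pos: [0.6092, 0.0588, 0.1178]
orientation: [-180.0, -0.5, -168.0]
force: [-0.4, -0.2, -0.1]
opening: 0.0439
gripper_force: 0.0
```

Emit:
{"api": "carry_out", "payload": {"deltas": [[[0,0,0,0,0],[0,0,0,0,0]]]}}

```text
clock: 48.0
tool_pos: [0.613, 0.0607, 0.1247]
orientation: [-180.0, 0.2, -167.8]
force: [-0.3, 0.1, -0.1]
opening: 0.0438
gripper_force: 0.0
```

```bash
python3 -c "
from box import *
st();print(B(Rt()[1]));go(W(.025,-.1075,.075),-167.9)
w=snap('wrist','w11.png')
for x in (-.005,.01): print([proj(w,W(x,y,z)) for y,z in ((-.1125,.089),(-.1025,.089))])
print([proj(w,W(-.03,y,.08)) for y in (-.11,-.105)],[proj(w,W(-.065,y,.08)) for y in (-.11,-.105)])"
```

```text
{'clock': 48.0, 'joint_pos': [23.8211, 19.6364, -14.8898, 0.0445, -55.3112, -101.695], 'tool_pos': [0.613, 0.0607, 0.1247], 'orientation': [-179.9971, 0.1666, -167.8487], 'force': [-0.2971, 0.0913, -0.117], 'opening': 0.0438, 'gripper_force': 0.0}
[np.float64(0.026189428357936598), np.float64(-0.10717237706449671), np.float64(0.12473600708196646)]
go [0.007, -0.002, 0.249] turn 0.0001 rows>= 1.0
[array([248.2105, 166.2938]), array([265.6127, 166.3035])]
[array([248.3752, 191.4798]), array([265.4413, 191.4892])]
[array([252.6433, 121.0391]), array([261.2424, 121.0442])] [array([252.4602,  57.1541]), array([261.4477,  57.1598])]
```

View pics/w11.png

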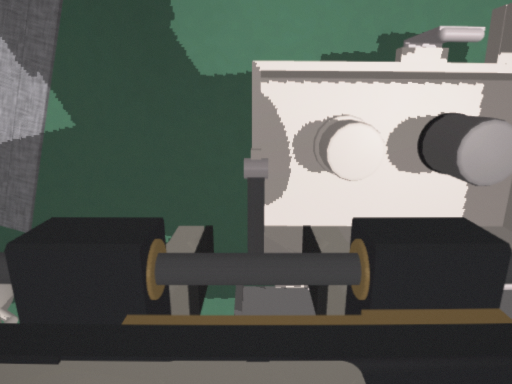

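Emit:
{"api": "carry_out", "payload": {"deltas": [[[0.005,0,0.1,0,0],[0.005,0,0.2,0,0],[0.005,0,0.245,0,0],[0.005,0,0.245,0,-1],[0.005,0,0.245,0,-1]]]}}

```text
clock: 48.55
tool_pos: [0.6117, 0.0602, 0.0748]
orientation: [-180.0, 0.1, -167.9]
force: [-0.3, -0.6, 0.5]
opening: 0.0328
gripper_force: 0.0
```

Emit:
{"api": "carry_out", "payload": {"deltas": [[[0,0,0,0,-1],[0,0,0,0,-1],[0,0,0,0,-1],[0,0,0,0,-1],[0,0,0,0,-1]]]}}

```text
clock: 49.05
tool_pos: [0.6115, 0.0592, 0.0743]
orientation: [-179.9, 0.1, -167.9]
force: [1.4, -5.3, 2.9]
opening: 0.0096
gripper_force: 30.0
```

```bash
python3 g.py
```

```text
{'clock': 49.05, 'joint_pos': [23.7623, 22.6207, -18.0303, 0.0817, -49.3082, -101.7128], 'tool_pos': [0.6115, 0.0592, 0.0743], 'orientation': [-179.9476, 0.0525, -167.8972], 'force': [1.3942, -5.3129, 2.9477], 'opening': 0.0096, 'gripper_force': 30.0006}
TCP in box [ 0.0245 -0.1083  0.0743] tip [ 0.1275 -0.1083  0.0779]
```

Emit:
{"api": "carry_out", "payload": {"deltas": [[[0.007,0,-0.045,0,-1],[0.026,0,-0.085,0,-1],[0.057,0,-0.118,0,-1],[0.096,0,-0.14,0,-1],[0.14,0,-0.15,0,-1]]]}}

```text
clock: 49.55
tool_pos: [0.5884, 0.0544, 0.1063]
orientation: [-179.9, 0.6, -167.8]
force: [12.0, -5.6, 5.8]
opening: 0.0084
gripper_force: 30.0
```

Emit:
{"api": "carry_out", "payload": {"deltas": [[[0.022,0,0,0,-1],[0.045,0,0.003,0,-1],[0.055,0,0.006,0,-1],[0.055,0,0.006,0,-1]]]}}

```text
clock: 49.95
tool_pos: [0.5793, 0.0525, 0.1074]
orientation: [-179.9, 0.8, -167.8]
force: [9.3, -5.0, 15.5]
opening: 0.0081
gripper_force: 30.0
```

```bash
python3 g.py
```

```text
{'clock': 49.95, 'joint_pos': [24.594, 17.4001, -21.0488, 0.302, -50.7934, -102.5518], 'tool_pos': [0.5793, 0.0525, 0.1074], 'orientation': [-179.9337, 0.7906, -167.768], 'force': [9.2611, -4.9863, 15.5105], 'opening': 0.0081, 'gripper_force': 29.9902}
TCP in box [-0.0084 -0.1081  0.1074] tip [ 0.0945 -0.1079  0.1123]
```

Emit:
{"api": "carry_out", "payload": {"deltas": [[[0,0,-0.02,0,-1],[0.02,0,-0.02,0,-1],[0.03,0,-0.02,0,-1],[0.03,0,-0.02,0,-1]]]}}

```text
clock: 50.35
tool_pos: [0.5662, 0.0505, 0.1062]
orientation: [180.0, -0.0, -167.9]
force: [0.7, 0.4, 0.7]
opening: 0.0006
gripper_force: 0.0
```

```bash
python3 g.py; python3 -c "
from box import *
s=snap('scene','s12.png')
print([(a['p'],a['centre']) for a in ctrl.spot_point(s,'stay_tip')[:2]])
for al in (1.4,1.6,1.78): print(al,proj(s,W(-.005+.062*np.cos(al),-.1075,.085+.062*np.sin(al))))"
```

```text
{'clock': 50.35, 'joint_pos': [24.7943, 16.8245, -21.949, -0.0344, -51.267, -102.6861], 'tool_pos': [0.5662, 0.0505, 0.1062], 'orientation': [179.9827, -0.0454, -167.9133], 'force': [0.6596, 0.4471, 0.7114], 'opening': 0.0006, 'gripper_force': 0.0}
TCP in box [-0.0216 -0.1074  0.1062] tip [ 0.0814 -0.1074  0.1096]
[(0.41, [278.0, 159.0])]
1.4 [279.793  162.2991]
1.6 [276.5405 160.0245]
1.78 [273.6299 158.5818]
```

Emit:
{"api": "carry_out", "payload": {"deltas": [[[0.1,0,0,0,-1],[0.15,0,-0.1,0,-1],[0.15,0,-0.3,0,-1],[0.15,0,-0.45,0,-1],[0.15,0,-0.45,0,-1]]]}}

```text
clock: 50.95
tool_pos: [0.54, 0.045, 0.2009]
orientation: [180.0, 0.4, -167.8]
force: [1.2, 0.7, 0.4]
opening: 0.0006
gripper_force: 0.0
```

```bash
python3 -c "
from box import *
print(B(Rt()[1]));go(W(.035,-.1075,.196),-167.9);s=snap('scene')
print([(a['p'],a['centre']) for a in ctrl.spot_point(s,'stay_tip')[:2]])"
```

```text
[np.float64(-0.04846742899318557), np.float64(-0.10721128514079106), np.float64(0.20089943066831262)]
go [-0.417, -0.002, 0.028] turn 0.0002 rows>= 1.7
[(0.3, [275.8, 180.0])]
```

```bash
cat > q.py <<'E'
from box import *
s=snap('scene')
print([(round(a['p'],2),np.round(a['centre'],1)) for a in ctrl.spot_point(s,'stay_tip')[:2]])
for m in ctrl.silhouettes(s,'stay')[:2]:
    v,u=np.nonzero(m['mask']);print('mask',round(m['p'],2),len(u),u.min(),u.max(),v.min(),v.max(),np.round(m['centre'],1))
print('piv',proj(s,W(-.005,-.1075,.085)))
for al in (0,1.2,1.4,1.6,1.78):
    P=[proj(s,W(-.005+r*np.cos(al),-.1075,.085+r*np.sin(al))) for r in np.linspace(0.01,.062,20)]
    print(al,np.round(P[-1],1),[int(s['color'][int(round(q[1])),int(round(q[0]))].mean()) for q in P])
E
python3 q.py
```

```text
[(0.57, array([277.4, 156.9]))]
mask 0.58 381 120 137 216 264 [126.5 240.8]
mask 0.42 65 275 279 162 178 [276.7 171.1]
piv [276.3146 176.7576]
0 [292.5 187.3] [254, 244, 244, 255, 255, 255, 202, 171, 175, 202, 178, 180, 179, 181, 181, 184, 183, 137, 121, 121]
1.2 [282.9 165.2] [83, 84, 84, 82, 82, 108, 108, 111, 176, 177, 177, 177, 177, 177, 177, 177, 177, 179, 177, 178]
1.4 [279.8 162.3] [83, 83, 84, 84, 79, 85, 85, 83, 82, 82, 83, 78, 86, 82, 82, 83, 80, 80, 107, 103]
1.6 [276.5 160. ] [85, 81, 81, 86, 82, 84, 84, 86, 83, 83, 83, 87, 90, 90, 89, 81, 59, 59, 76, 196]
1.78 [273.6 158.6] [85, 81, 86, 86, 113, 114, 138, 136, 136, 159, 160, 177, 178, 180, 180, 227, 254, 212, 147, 147]
```

Emit:
{"api": "carry_out", "payload": {"deltas": [[[-0.2,0,0,0,-1],[-0.42,0,0,0,-1],[-0.42,0,0.15,0,-1],[-0.42,0,0.3,0,-1],[-0.42,0,0.37,0,-1]]]}}

```text
clock: 51.7
tool_pos: [0.6177, 0.0612, 0.1179]
orientation: [-180.0, -0.4, -167.9]
force: [-0.5, -0.6, -1.6]
opening: 0.0005
gripper_force: 0.0
```

Emit:
{"api": "carry_out", "payload": {"deltas": [[[0.04,0,0,0,-1],[0.08,0,0,0,-1],[0.12,0,0,0,-1],[0.15,0,0,0,-1],[0.15,0,0,0,-1]]]}}

```text
clock: 52.2
tool_pos: [0.5899, 0.0556, 0.1238]
orientation: [180.0, 0.1, -167.9]
force: [0.1, 0.2, -0.2]
opening: 0.0002
gripper_force: 0.0
```

```bash
python3 g.py; python3 q.py
```

```text
{'clock': 52.2, 'joint_pos': [24.2636, 17.7089, -17.9101, -0.0036, -54.2585, -102.153], 'tool_pos': [0.5899, 0.0556, 0.1238], 'orientation': [179.9713, 0.1191, -167.8915], 'force': [0.1345, 0.1856, -0.2383], 'opening': 0.0002, 'gripper_force': 0.0}
TCP in box [ 0.0026 -0.1074  0.1238] tip [ 0.1056 -0.1074  0.1276]
[(0.25, array([169.2, 233.1]))]
mask 0.43 53 273 279 170 179 [275.3 172.1]
piv [276.3146 176.7576]
0 [292.5 187.3] [185, 245, 245, 255, 255, 246, 205, 169, 177, 179, 179, 181, 182, 183, 182, 184, 186, 138, 119, 119]
1.2 [282.9 165.2] [87, 136, 136, 138, 138, 179, 179, 178, 181, 175, 175, 91, 91, 91, 91, 89, 89, 86, 178, 178]
1.4 [279.8 162.3] [85, 85, 86, 86, 84, 179, 179, 177, 178, 178, 180, 178, 180, 178, 178, 178, 179, 179, 179, 178]
1.6 [276.5 160. ] [87, 86, 86, 86, 93, 154, 154, 178, 176, 176, 175, 173, 173, 173, 173, 176, 179, 179, 182, 180]
1.78 [273.6 158.6] [87, 86, 86, 86, 87, 110, 179, 177, 177, 176, 175, 173, 175, 175, 175, 173, 135, 100, 101, 101]
```

Emit:
{"api": "carry_out", "payload": {"deltas": [[[0.015,0,0,0,-1],[0.03,0,0,0,-1],[0.03,0,0,0,-1]]]}}

```text
clock: 52.65
tool_pos: [0.5883, 0.0554, 0.1234]
orientation: [180.0, 0.4, -167.8]
force: [11.8, 1.7, -4.0]
opening: 0.0005
gripper_force: 4.8
```

Emit:
{"api": "carry_out", "payload": {"deltas": [[[0.015,0,0,0,-1],[0.03,0,0,0,-1],[0.03,0,0,0,-1]]]}}

```text
clock: 52.95
tool_pos: [0.5871, 0.0557, 0.1247]
orientation: [180.0, 1.0, -167.8]
force: [24.0, 2.2, -10.1]
opening: 0.0003
gripper_force: 10.4
```

```bash
python3 g.py
```

```text
{'clock': 52.95, 'joint_pos': [24.5057, 16.9415, -19.0037, 0.2024, -53.1007, -102.4052], 'tool_pos': [0.5871, 0.0557, 0.1247], 'orientation': [179.9551, 0.9668, -167.7798], 'force': [24.0328, 2.197, -10.0805], 'opening': 0.0003, 'gripper_force': 10.3828}
TCP in box [-0.0001 -0.1067  0.1247] tip [ 0.1028 -0.1065  0.13  ]
```

Emit:
{"api": "carry_out", "payload": {"deltas": [[[-0.08,0,0,0,-1],[-0.18,0,0,0,-1],[-0.18,0,-0.2,0,-1],[-0.18,0,-0.45,0,0.3],[-0.18,0,-0.7,0,0.6]]]}}

```text
clock: 53.45
tool_pos: [0.6134, 0.0603, 0.2632]
orientation: [-180.0, -0.1, -167.9]
force: [1.0, 0.6, 0.1]
opening: 0.0111
gripper_force: 0.0
```

```bash
python3 g.py; python3 q.py; python3 -c "
from box import *
s=snap('scene')
print([(a['p'],a['centre']) for a in ctrl.spot_point(s,'lid_tab')[:1]])
for z in (.30,.245): print(z);go(W(.1246,.06,z),-167.9)
for al in (1.65,1.85,1.95): print(al,proj(s,W(.068-.153*np.cos(al),.06,.09+.153*np.sin(al))))"
```

```text
{'clock': 53.45, 'joint_pos': [23.748, 13.9645, -3.7969, 0.0032, -72.3765, -101.653], 'tool_pos': [0.6134, 0.0603, 0.2632], 'orientation': [-179.9691, -0.1344, -167.904], 'force': [0.984, 0.5606, 0.0901], 'opening': 0.0111, 'gripper_force': 0.0}
TCP in box [ 0.0266 -0.1076  0.2632] tip [ 0.1296 -0.1076  0.2664]
[(0.66, array([275.6, 157.5]))]
mask 0.62 117 271 278 158 179 [274.2 166.7]
mask 0.35 9047 102 244 182 294 [170.7 233.7]
piv [276.3146 176.7576]
0 [292.5 187.3] [255, 244, 244, 255, 255, 255, 203, 170, 175, 203, 176, 181, 182, 182, 183, 185, 187, 138, 119, 119]
1.2 [282.9 165.2] [95, 139, 139, 139, 139, 179, 179, 178, 179, 178, 178, 178, 178, 179, 179, 177, 177, 177, 178, 178]
1.4 [279.8 162.3] [92, 92, 83, 83, 85, 160, 160, 178, 177, 177, 178, 177, 179, 179, 179, 178, 178, 178, 178, 178]
1.6 [276.5 160. ] [87, 86, 86, 85, 83, 84, 84, 86, 86, 86, 85, 86, 84, 84, 85, 176, 177, 177, 180, 227]
1.78 [273.6 158.6] [87, 86, 85, 85, 84, 83, 88, 85, 85, 83, 86, 87, 83, 85, 85, 86, 86, 67, 50, 50]
[(0.55, [353.5, 135.1])]
0.3
go [-0.489, 0.837, -0.189] turn -0.0 rows>= 4.0
0.245
go [-0.489, 0.837, 0.086] turn -0.0 rows>= 3.9
1.65 [342.0742 120.1928]
1.85 [350.6617 126.4082]
1.95 [354.7211 130.1337]
```

Emit:
{"api": "carry_out", "payload": {"deltas": [[[-0.1,0.2,-0.19,0,0.6],[-0.25,0.45,-0.19,0,0.6],[-0.4,0.65,-0.19,0,0.6],[-0.489,0.837,-0.19,0,0.6],[-0.489,0.837,-0.19,0,0.6]]]}}

```text
clock: 54.2
tool_pos: [0.6744, 0.2494, 0.296]
orientation: [-179.9, -0.3, -167.7]
force: [0.3, -0.2, -0.5]
opening: 0.0687
gripper_force: 0.0
```

Emit:
{"api": "carry_out", "payload": {"deltas": [[[0,0,0,0,0.6],[0,0,0,0,0.6]]]}}

```text
clock: 54.4
tool_pos: [0.6739, 0.2441, 0.2988]
orientation: [-179.9, -0.1, -167.9]
force: [0.7, -0.5, -0.1]
opening: 0.0701
gripper_force: 0.0
```

```bash
python3 -c "
from box import *
st();print(B(Rt()[1]));go(W(.1246,.06,.224),-167.9)
w=snap('wrist')
print([(a['p'],a['centre']) for a in ctrl.spot_point(w,'lid_tab')[:1]],proj(w,W(.1246,.06,.232)))"
```

```text
{'clock': 54.4, 'joint_pos': [35.4343, 22.924, 13.4848, -0.0015, -80.7164, -113.3304], 'tool_pos': [0.6739, 0.2441, 0.2988], 'orientation': [-179.9398, -0.1435, -167.8964], 'force': [0.7356, -0.4611, -0.1046], 'opening': 0.0701, 'gripper_force': 0.0}
[np.float64(0.12421623781119615), np.float64(0.05941837334622581), np.float64(0.2988113473879275)]
go [-0.003, 0.003, 0.374] turn 0.0 rows>= 1.5
[(0.73, [256.6, 210.4])] [258.4022 203.3637]
```

Emit:
{"api": "carry_out", "payload": {"deltas": [[[-0.003,0.003,0.12,0,0.6],[-0.003,0.003,0.24,0,0.6],[-0.003,0.003,0.34,0,0.6],[-0.003,0.003,0.37,0,0.6],[-0.003,0.003,0.37,0,0.6]]]}}

```text
clock: 55.0
tool_pos: [0.6749, 0.2446, 0.2267]
orientation: [-180.0, 0.0, -167.9]
force: [0.1, -0.4, 0.7]
opening: 0.0698
gripper_force: 0.1
```

Emit:
{"api": "carry_out", "payload": {"deltas": [[[0,0,0,0,-1],[0,0,0,0,-1],[0,0,0,0,-1],[0,0,0,0,-1],[0,0,0,0,-1]]]}}

```text
clock: 55.5
tool_pos: [0.6749, 0.245, 0.2265]
orientation: [-180.0, -0.0, -167.9]
force: [3.4, -13.4, 0.3]
opening: 0.0358
gripper_force: 7.2
```

Emit:
{"api": "carry_out", "payload": {"deltas": [[[0,0,0,0,-1],[0,0,0,0,-1],[0,0,0,0,-1],[0,0,0,0,-1]]]}}

```text
clock: 55.9
tool_pos: [0.6752, 0.2438, 0.2266]
orientation: [-179.9, -0.0, -167.9]
force: [1.0, -5.3, 0.9]
opening: 0.0335
gripper_force: 30.0
```

```bash
python3 g.py
```

```text
{'clock': 55.9, 'joint_pos': [35.4074, 24.6041, 6.8345, 0.1032, -72.3018, -113.3819], 'tool_pos': [0.6752, 0.2438, 0.2266], 'orientation': [-179.8814, -0.0265, -167.9431], 'force': [1.024, -5.2951, 0.9169], 'opening': 0.0335, 'gripper_force': 30.0014}
TCP in box [0.1254 0.0589 0.2266] tip [0.2284 0.0588 0.23  ]
```

Tab gripped; lower the lid along its arc.

Emit:
{"api": "carry_out", "payload": {"deltas": [[[0.109,0,-0.035,0,-1],[0.185,0,-0.048,0,-1],[0.261,0,-0.054,0,-1],[0.337,0,-0.053,0,-1],[0.413,0,-0.044,0,-1]]]}}

```text
clock: 56.4
tool_pos: [0.5947, 0.2269, 0.2364]
orientation: [-179.9, 0.1, -167.9]
force: [3.5, -5.5, 1.6]
opening: 0.0336
gripper_force: 30.0
```

Emit:
{"api": "carry_out", "payload": {"deltas": [[[0.075,0,0.017,0,-1],[0.147,0,0.041,0,-1],[0.217,0,0.072,0,-1],[0.284,0,0.11,0,-1],[0.346,0,0.155,0,-1]]]}}

```text
clock: 56.9
tool_pos: [0.5261, 0.2124, 0.206]
orientation: [-179.9, 0.1, -167.9]
force: [-4.4, -4.0, 8.2]
opening: 0.0335
gripper_force: 30.0
```

```bash
python3 g.py
```

```text
{'clock': 56.9, 'joint_pos': [41.8125, 11.275, -14.9789, 0.108, -63.7113, -119.7502], 'tool_pos': [0.5261, 0.2124, 0.206], 'orientation': [-179.9331, 0.0782, -167.8899], 'force': [-4.4267, -4.0079, 8.1863], 'opening': 0.0335, 'gripper_force': 30.0046}
TCP in box [-0.0269  0.0594  0.206 ] tip [0.0761 0.0594 0.2096]
```

Emit:
{"api": "carry_out", "payload": {"deltas": [[[0.047,0,0.039,0,-1],[0.084,0,0.077,0,-1],[0.11,0,0.106,0,-1],[0.134,0,0.136,0,-1],[0.147,0,0.154,0,-1]]]}}

```text
clock: 57.4
tool_pos: [0.4959, 0.206, 0.1735]
orientation: [-179.9, -0.2, -167.9]
force: [-7.3, -4.2, 8.4]
opening: 0.0332
gripper_force: 30.0
```

Emit:
{"api": "carry_out", "payload": {"deltas": [[[0,0,0,0,-1],[0,0,0,0,-1]]]}}

```text
clock: 57.6
tool_pos: [0.496, 0.206, 0.1736]
orientation: [-179.9, -0.2, -167.9]
force: [-8.4, -4.5, 7.9]
opening: 0.0336
gripper_force: 30.0
```

```bash
python3 g.py; python3 q.py | head -3
```

```text
{'clock': 57.6, 'joint_pos': [43.4692, 10.1516, -20.9278, -0.0141, -59.1238, -121.3717], 'tool_pos': [0.496, 0.206, 0.1736], 'orientation': [-179.9046, -0.1798, -167.9099], 'force': [-8.373, -4.4787, 7.921], 'opening': 0.0336, 'gripper_force': 30.0069}
TCP in box [-0.0577  0.0594  0.1736] tip [0.0453 0.0594 0.1768]
[(0.44, array([272.5, 155. ]))]
mask 0.54 46 273 278 167 179 [274.9 173.2]
piv [276.3146 176.7576]
```

Emit:
{"api": "carry_out", "payload": {"deltas": [[[0.006,0,0.012,0,-1],[0.012,0,0.024,0,-1],[0.012,0,0.024,0,-1]]]}}

```text
clock: 58.05
tool_pos: [0.4929, 0.2053, 0.1685]
orientation: [-179.9, -0.3, -167.9]
force: [-10.7, -3.3, 10.3]
opening: 0.0338
gripper_force: 30.0
```

```bash
python3 g.py; python3 -c "
from box import *
s=snap('scene','s13.png')
im=cv2.imread('pics/s13.png');cv2.imwrite('pics/s13b.png',cv2.resize(im[100:215,220:390],(798,540),interpolation=cv2.INTER_CUBIC))"
```

```text
{'clock': 58.05, 'joint_pos': [43.6267, 10.1766, -21.6096, -0.0676, -58.4874, -121.5156], 'tool_pos': [0.4929, 0.2053, 0.1685], 'orientation': [-179.906, -0.2632, -167.9246], 'force': [-10.7305, -3.344, 10.2643], 'opening': 0.0338, 'gripper_force': 30.0096}
TCP in box [-0.0609  0.0594  0.1685] tip [0.0421 0.0594 0.1715]
```

Emit:
{"api": "carry_out", "payload": {"deltas": [[[0.004,0,0.008,0,-1],[0.008,0,0.016,0,-1],[0.008,0,0.016,0,-1]]]}}

```text
clock: 58.4
tool_pos: [0.4921, 0.2053, 0.1669]
orientation: [-179.9, -0.1, -167.9]
force: [-13.3, -4.6, 18.8]
opening: 0.0335
gripper_force: 30.0
```

```bash
python3 g.py; python3 q.py
```

```text
{'clock': 58.4, 'joint_pos': [43.7284, 10.1194, -21.9413, -0.0008, -58.1069, -121.6107], 'tool_pos': [0.4921, 0.2053, 0.1669], 'orientation': [-179.9127, -0.1432, -167.8828], 'force': [-13.3213, -4.5988, 18.8064], 'opening': 0.0335, 'gripper_force': 30.0176}
TCP in box [-0.0617  0.0595  0.1669] tip [0.0413 0.0596 0.1702]
[]
mask 0.4 35 274 278 170 179 [274.1 173.9]
piv [276.3146 176.7576]
0 [292.5 187.3] [180, 177, 177, 179, 149, 180, 149, 144, 117, 117, 115, 115, 115, 113, 114, 117, 115, 115, 151, 151]
1.2 [282.9 165.2] [84, 99, 99, 117, 117, 119, 119, 114, 118, 151, 151, 183, 183, 182, 182, 183, 183, 181, 181, 180]
1.4 [279.8 162.3] [83, 83, 101, 101, 117, 116, 116, 114, 117, 117, 135, 181, 182, 180, 180, 179, 125, 125, 179, 122]
1.6 [276.5 160. ] [81, 84, 84, 84, 101, 114, 114, 114, 115, 115, 115, 114, 121, 121, 126, 124, 124, 124, 125, 127]
1.78 [273.6 158.6] [81, 84, 84, 84, 79, 97, 113, 118, 118, 116, 115, 115, 118, 117, 117, 119, 125, 125, 125, 125]
```

View pics/s13b.png

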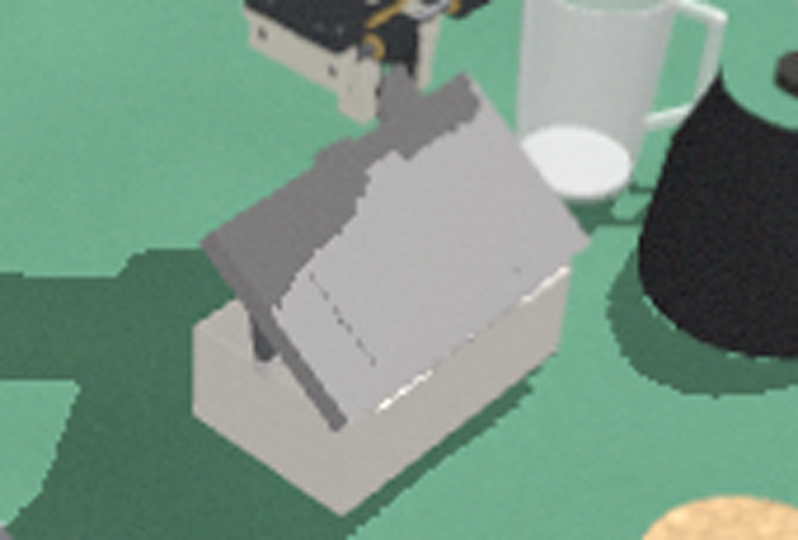

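Emit:
{"api": "carry_out", "payload": {"deltas": [[[-0.004,0,-0.01,0,-1],[-0.004,0,-0.01,0,0.6],[-0.004,0,-0.01,0,0.6],[-0.004,0,-0.01,0,0.6],[-0.004,0,-0.01,0,0.6]]]}}

```text
clock: 59.05
tool_pos: [0.4947, 0.2069, 0.1672]
orientation: [-180.0, -0.0, -167.9]
force: [-0.1, -0.1, 0.5]
opening: 0.0597
gripper_force: 0.0
```

Emit:
{"api": "carry_out", "payload": {"deltas": [[[0,0,0,0,0.6],[0.05,0,-0.05,0,0.6],[0.1,0,-0.2,0,0.6],[0.15,0,-0.4,0,0.6],[0.15,0,-0.6,0,0.6]]]}}

```text
clock: 59.55
tool_pos: [0.4636, 0.1998, 0.2894]
orientation: [180.0, -0.0, -167.9]
force: [1.8, 1.1, 0.7]
opening: 0.07
gripper_force: 0.0
```

```bash
python3 g.py; python3 q.py|head -3; python3 -c "
from box import *
s=snap('scene');t=snap('top')
print('tab',[(a['p'],a['centre']) for a in ctrl.spot_point(s,'lid_tab')[:1]])
for al in (.09,.5,.6,.7): print(al,proj(s,W(.068-.153*np.cos(al),.06,.09+.153*np.sin(al))))
a=cv2.cvtColor(cv2.imread('pics/s13.png'),cv2.COLOR_BGR2RGB).astype(float);print('lid diff',abs(s['color'][140:195,262:345]-a[140:195,262:345]).mean())
for n in ['knife','knife_tip','coupling','blade_unit','mill_cup','filler_cap','jug','creamer','bowls']:
  print(n,[(round(x['p'],2),np.round(onz(i,x['centre'],.004),3)) for x,i in [(q,s) for q in ctrl.spot_point(s,n)[:1]]+[(q,t) for q in ctrl.spot_point(t,n)[:1]]])
"
```

```text
{'clock': 59.55, 'joint_pos': [45.6337, 2.1744, -14.436, -0.01, -73.4034, -123.5141], 'tool_pos': [0.4636, 0.1998, 0.2894], 'orientation': [179.9996, -0.0168, -167.8832], 'force': [1.7689, 1.0531, 0.6706], 'opening': 0.07, 'gripper_force': 0.0}
TCP in box [-0.0907  0.0601  0.2894] tip [0.0123 0.0601 0.2928]
[]
piv [276.3146 176.7576]
0 [292.5 187.3] [177, 177, 177, 176, 164, 177, 148, 142, 114, 114, 116, 114, 113, 114, 116, 115, 113, 116, 150, 150]
tab [(0.61, [301.1, 120.9])]
0.09 [294.2962 134.821 ]
0.5 [299.9077 121.6588]
0.6 [302.2084 119.2068]
0.7 [304.8553 117.1221]
lid diff 6.7254472435195325
knife [(0.71, array([ 0.593, -0.521,  0.004])), (0.82, array([ 0.515, -0.389,  0.004]))]
knife_tip [(0.84, array([ 0.578, -0.405,  0.004])), (0.55, array([ 0.584, -0.403,  0.004]))]
coupling []
blade_unit [(0.42, array([ 0.544, -0.266,  0.004]))]
mill_cup [(0.29, array([0.63 , 0.442, 0.004]))]
filler_cap [(0.23, array([0.466, 0.413, 0.004])), (0.28, array([ 0.589, -0.539,  0.004]))]
jug [(0.81, array([0.468, 0.409, 0.004])), (0.41, array([0.454, 0.423, 0.004]))]
creamer [(0.84, array([ 0.769, -0.168,  0.004])), (0.49, array([ 0.765, -0.176,  0.004]))]
bowls [(0.85, array([ 0.611, -0.522,  0.004])), (0.77, array([ 0.589, -0.542,  0.004]))]
```

```bash
python3 -c "
from h import *
s=snap('scene');q=proj(s,[.544,-.266,.02]).astype(int);print(s['color'][q[1]-8:q[1]+8,q[0]-10:q[0]+10].mean(2).min())
print(ctrl.close_job())"
```

```text
181.33333333333334
the job is handed in; nothing more can be done
None
```

The job is handed in with every step done: the lid was pried off its clip and swung back, and the mill cup and filler cap (the only two parts I found on the mat) are in the box. The stay is fully up with the lid resting on it, the knife lies flat on the mat, and nothing was seen to push or tip the jug, bowls or creamer. The judge's verdict was not shown.

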